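# Read sample vials in a hanging carrier

## Robot

A 7-joint arm with a two-finger parallel gripper is mounted at the origin on a cart in front of the work surface, level with it; the furniture and walls round the work are solid. World frame = base frame: x ahead of the robot, y to its left, z up, the work surface at z = 0. Lengths are in m, angles in degrees, forces in N, time in s.
With the tool pointing down it reaches from about 0.4 to 0.875 m from the base axis. Payload 6.5 kg.
Tool frame: the origin (TCP) lies midway between the tips of the shut fingers; the grasp point (between the pads) lies 19 mm behind it (ctrl.tcp_to_grasp is the distance from the TCP to the grasp point, in m); x points along the fingers, z is the direction in which the jaws open and shut, and the axes are right-handed (so a half turn about x gives the same grasp; the last joint's range is limited). The gripper opens to 88 mm and grips with 3 to 60 N. Pads are 18 mm wide; open, the fingers measure 123 mm over their backs; the gripper's body (75 mm by 187 mm) begins 45 mm behind the grasp point.
Start: joints at [60.665, 30.733, -0.252, 88.115, 0.149, 61.152, -4.079], TCP at [0.28, -0.586, 0.239] pointing down, gripper open.
Joint ranges: [-154.64, 154.64], [-21.42, 123.67], [-72.66, 72.17], [13.99, 137.28], [-74.86, 254.86], [10.95, 109.41], [-158.01, 158.01]. Speed limits (degrees/s): [136.94, 136.94, 180, 180, 180, 180, 180].

## Interface

Orientations are given as [roll, pitch, yaw] about the fixed x, y, z axes, in that order (R = Rz(yaw) Ry(pitch) Rx(roll)).
In Python, from cell import ctrl, imaging gives the robot as it stands.
- The arm moves only by the tool servo_tool, never from a script. Its argument "moves" is a list of rows, each a list of 7 numbers: the turn, a rotation vector about the tool's x, y, z in degrees, then the shift along the tool's x, y, z in m, then the opening, from 0 (shut) to 1 (fully open). In form: [[wx, wy, wz, x, y, z, gripper], ...]. A call has 1 to 8 rows; each row shifts and turns the commanded pose from where the row before left it, along the tool's axes as they then stand; what a row does not reach is not made up. A row lasts 1/12 s, in which the tool goes at most 41.7 mm and 7.16 degrees, less where a joint would pass 70% of its speed; a pose out of reach is approached as far as the arm can. A call is refused whole if a number of a shift passes 0.0417 or a number of a turn 7.16, either way. A call with a gripper value outside its range is refused whole. The fingers move at their own pace and stop on an object; "newtons" is the grip in N (left out, the last holds). Time passes only in rows, so rows that do not move let the fingers close. It gives the time, the measured TCP pose, the force and the opening at its end, in the units of the state.
- ctrl.state(): the state, without advancing time (a new reading comes with each control period).
- imaging.capture(name): name is "scene" or "top" or "wrist"; returns (picture, depth): 384x512x3 uint8, red, green, blue; 384x512 float32, m along the optical axis (not along the pixel's ray), 0 where there is no reading.
- imaging.camera_info(name): a dict with "mtx" (3x3 intrinsics, pixels), "pose" (4x4, takes a point from camera to world coordinates); the wrist camera has in their place "T_tool_cam" (4x4, takes a point from camera to tool coordinates, whose origin is the TCP and whose axes are the tool frame's). Camera axes: x right, y down, z forward; pixel columns grow to the right and rows downward; lengths in m; the calibration is good to about 2 mm. A picture is of the moment at which its call begins: read the wrist's pose just before it. camera_info takes no time and is no camera call.
- ctrl.hand_in(): hands the job in, once; it reports no verdict.
The state is a dict: "t": time; "qpos": joint angles; "qd": joint speeds; "effort": joint torques, N m; "tcp_pos": TCP position; "orientation": TCP orientation; "ft_force": force on the tool from outside, world axes, zero at the start; "ft_torque": the same for the moment, N m; "grip_width": opening from 0.0 (shut) to 1.0 (fully open).
Only numpy, scipy, OpenCV 4.12 (cv2) and the standard library are available. Lean on these libraries where they do the work, as an engineer would, in place of code of your own. Each camera call takes 0.05 s, during which the arm holds its last target. There are 200 camera calls.

## Task

Stand every sample vial upright in its own pocket of the blue carrier hanging on the parking bracket, then lift the carrier by its handle, keep it level, and hang it on the hooks of the code reader without setting it down on the way. Once it hangs there, press the green start key gently until it clicks and not down to its stop. Then hang the carrier with its vials back on the parking bracket in the same way, and leave everything behind the work where it stands.

Things in the scene. Friction and masses are not known exactly. Their poses are not given: they have to be found in the camera images.
- carrier: Blue tray 172 (x) x 108 (y) mm, 0.5 kg, loose; origin: centre of its underside, z up. 4 pockets 38 x 38 mm inside, centres x = +-62, y = +-30 mm, floors 5 mm and wall tops 37 mm above the underside. Hangs by 2 flat ears, 44 mm long in x, |y| 50 to 78 mm, undersides at z = 50, in a pair of hooks, its underside then 100 mm over the worktop. Starts on the parking bracket.
- carrier_grip (a point): Centre of the carrier's black handle block, 83 mm above the carrier's underside, over its middle. Block 24 mm (carrier x) by 12 mm (carrier y) by 26 mm high; pinch it across the 12 mm, fingers closing along carrier y. The tray goes on or off the hooks straight down or up; 20 mm up frees it (tray 6 mm from the hooks on each side in y, ears 6 mm from the lips in x).
- park_seat (a point): Parking bracket: grey base plate 170 x 170 x 12 mm, fixed. 2 U hooks at y = +-66.5 mm, flat saddles 56 mm long (x), 13 wide, tops 150 mm over the worktop, lips 17 mm above them. Site: where carrier_grip lies when the carrier hangs there, 183 mm over the worktop; z up, y through both hooks (parallel to carrier y, either way round).
- reader_seat (a point): Code reader: white housing 275 x 170 mm, 50 high, blue window on top, fixed; x away from its key. 2 U hooks at y = +-66.5 mm, flat saddles 56 mm long (x), 13 wide, tops 150 mm over the worktop, lips 17 mm above them. Site: where carrier_grip lies when the carrier hangs there, 183 mm over the worktop; z up, y through both hooks (parallel to carrier y, either way round).
- start_key_top (a point): Centre of the top of the round green start key, 31 mm in diameter, on the grey pod (98 mm high, 56 x 80 mm) at the front of the code reader, 145 mm to the -x side of reader_seat. Top 114 mm above the worktop when up. It is pressed straight down.
- start_key (a joint): Travel of the start key in m: 0 up, grows as pressed, end stop 0.012. Dome key: resistance climbs from 2.4 N to a peak of about 5 N at 2.5 mm, then drops (the click) through 4 N at 4.2 mm to 3 N at 6 mm; further down it climbs again: 4.8 N at 8 mm, 6.5 N at 9 mm, 8 N at 10 mm. Springs back up by itself.
- vial_a_mid (a point): Sample vial a: white screw-cap vial, loose, 78 g with steel shot in its foot, so it stands firmly, 49 mm high, body 24 mm and cap (top 13 mm) 26 mm in diameter; may be absent. This point is half-way up its axis (24.5 mm above its foot); z along its axis, to the cap. All vials look alike; they stand on the worktop at the start.
- vial_b_mid (a point): Sample vial b: white screw-cap vial, loose, 78 g with steel shot in its foot, so it stands firmly, 49 mm high, body 24 mm and cap (top 13 mm) 26 mm in diameter; may be absent. This point is half-way up its axis (24.5 mm above its foot); z along its axis, to the cap. All vials look alike; they stand on the worktop at the start.
- vial_c_mid (a point): Sample vial c: white screw-cap vial, loose, 78 g with steel shot in its foot, so it stands firmly, 49 mm high, body 24 mm and cap (top 13 mm) 26 mm in diameter; may be absent. This point is half-way up its axis (24.5 mm above its foot); z along its axis, to the cap. All vials look alike; they stand on the worktop at the start.
- beaker: Empty glass beaker, 70 x 74 mm, 90 mm high; origin under its centre; a bystander behind the work.
- petri: Petri dish, 100 mm in diameter, 18 mm high; origin under its centre; a bystander behind the work.
- kitchen_timer: Blue countdown timer, 42 x 64 mm, 77 mm high; origin under its centre; a bystander behind the work.
Things that resemble listed ones, but are neither listed nor needed, are in the scene too. What is shaped like the part that bears vial_a_mid but purple is not meant. What is shaped like the part that bears vial_c_mid but red is not meant.

How it is judged (in metres and radians):
On the way, in this order (a step that is already met when the one before it is completed fails the run):
1. every vial stands in a pocket of the carrier, which hangs on the parking bracket (x of vial_a_mid in the frame of carrier between -0.084 and 0.084 m and y of vial_a_mid in the frame of carrier between -0.052 and 0.052 m and z of vial_a_mid in the frame of carrier between 0.022 and 0.037 m and angle between each of vial_a_mid, vial_b_mid, vial_c_mid's own z axis and vertical below 0.25 rad and x of vial_b_mid in the frame of carrier between -0.084 and 0.084 m and y of vial_b_mid in the frame of carrier between -0.052 and 0.052 m and z of vial_b_mid in the frame of carrier between 0.022 and 0.037 m and x of vial_c_mid in the frame of carrier between -0.084 and 0.084 m and y of vial_c_mid in the frame of carrier between -0.052 and 0.052 m and z of vial_c_mid in the frame of carrier between 0.022 and 0.037 m and horizontal distance between carrier_grip and park_seat below 0.012 m and z of carrier_grip in the frame of park_seat between -0.004 and 0.004 m and angle between carrier's own z axis and vertical below 0.06 rad and angle between the y axis of carrier and the y axis of park_seat, either way round below 0.2 rad), for 0.2 s.
2. the loaded carrier hangs level on the code reader's hooks, let go (x of vial_a_mid in the frame of carrier between -0.084 and 0.084 m and y of vial_a_mid in the frame of carrier between -0.052 and 0.052 m and z of vial_a_mid in the frame of carrier between 0.022 and 0.037 m and angle between each of vial_a_mid, vial_b_mid, vial_c_mid's own z axis and vertical below 0.25 rad and x of vial_b_mid in the frame of carrier between -0.084 and 0.084 m and y of vial_b_mid in the frame of carrier between -0.052 and 0.052 m and z of vial_b_mid in the frame of carrier between 0.022 and 0.037 m and x of vial_c_mid in the frame of carrier between -0.084 and 0.084 m and y of vial_c_mid in the frame of carrier between -0.052 and 0.052 m and z of vial_c_mid in the frame of carrier between 0.022 and 0.037 m and horizontal distance between carrier_grip and reader_seat below 0.012 m and z of carrier_grip in the frame of reader_seat between -0.004 and 0.004 m and angle between carrier's own z axis and vertical below 0.06 rad and angle between the y axis of carrier and the y axis of reader_seat, either way round below 0.2 rad and contact force between the fingers and carrier below 0.3 N), for 0.2 s.
3. the start key is pressed past its click (value of joint start_key above 0.0036 m), for 0.02 s.
At the end, for the whole second after the job is handed in: The carrier hangs back on the parking bracket, at rest (handle centre within 12 mm horizontally and 4 mm in height of park_seat, tilt under 0.06 rad, turned less than 0.2 rad), every vial present stands upright (within 0.25 rad) on the floor of a pocket, and the start key is up again (under 1.5 mm) (all of step 1 and value of joint start_key below 0.0015 m and linear speed of carrier below 0.02 m/s); the robot touches nothing.
It fails at once if the carrier tips more than 0.25 rad from level (angle between carrier's own z axis and vertical above 0.25 rad).
It fails at once if the carrier is set down or sinks more than 30 mm below hanging height (height (world z) of carrier_grip below 0.153 m).
It fails at once if the start key is pressed deeper than 10.5 mm, on to its stop (value of joint start_key above 0.0105 m).
It fails at once if the start key is pressed while the carrier does not hang on the reader (value of joint start_key above 0.003 m and not (horizontal distance between carrier_grip and reader_seat below 0.012 m and z of carrier_grip in the frame of reader_seat between -0.004 and 0.004 m and angle between carrier's own z axis and vertical below 0.06 rad and angle between the y axis of carrier and the y axis of reader_seat, either way round below 0.2 rad)).
It fails at once if the beaker, petri dish or timer behind the work is shoved more than 30 mm (distance of any of beaker, petri, kitchen_timer from where it was at the start of the episode above 0.03 m).
Of vial_a, vial_b, vial_c only 2 to 3 are there at a start; the rules pass over those that are not, and their reading is None.
At some moment in a run one of vial_a, vial_b, vial_c may be knocked a few centimetres aside while the robot is not near it.
It also fails if it takes over 210 s, if anything falls off the work surface, if the arm or the gripper's body presses on something with over 40 N, if the wrist force passes 120 N, or if a joint passes its speed limit or range.

## Working session

There is one attempt and no reset: what is moved stays moved. The work goes in short steps, Python scripts to look and compute and a tool call to move; the robot and the scene stay as the last step left them, time stands still between calls to the robot, and variables do not carry over. Pictures are saved under pics/ and viewed, on a budget of 14 in all, crops included, one or two more only if the job needs it, and the job is handed in when it is done.

Besides the shell and the picture viewer there is one more tool, called as name(argument=value, ...) on one line, values as JSON. servo_tool: Moves the arm, as the interface text tells. Its arguments: {"type":"object","properties":{"moves":{"type":"array","items":{"type":"array","items":{"type":"number"}}},"newtons":{"type":"number"}},"required":["moves"]}

```bash
ls; mkdir -p pics; python3 - <<'E'
from cell import ctrl, imaging
import cv2,numpy as np
s=ctrl.state();print({k:np.round(v,3).tolist() for k,v in s.items()})
print(ctrl.tcp_to_grasp)
ims=[]
for n in("scene","top"):
    p,d=imaging.capture(n);np.savez(f"pics/{n}0.npz",p=p,d=d)
    cv2.imwrite(f"pics/{n}0.png",cv2.resize(p[:,:,::-1],(800,600)))
    i=imaging.camera_info(n);print(n,np.round(i["mtx"],1).tolist(),np.round(i["pose"],3).tolist())
print(np.round(imaging.camera_info("wrist")["T_tool_cam"],3).tolist())
E
```

```text
pics
{'t': 0.0, 'qpos': [60.665, 30.776, -0.254, 88.17, 0.149, 61.151, -4.081], 'qd': [0.011, -0.052, 0.03, 0.048, -0.038, 0.119, -0.015], 'effort': [-0.002, -57.098, 0.99, -25.16, -0.056, 0.018, 0.0], 'tcp_pos': [0.28, -0.586, 0.238], 'orientation': [-175.768, 89.903, 119.777], 'ft_force': [1.168, -0.457, -0.154], 'ft_torque': [-0.03, -0.006, 0.018], 'grip_width': 1.001}
0.0187
scene [[417.7, 0.0, 254.7], [0.0, 417.7, 198.9], [0.0, 0.0, 1.0]] [[-0.474, -0.501, 0.724, -0.217], [-0.88, 0.29, -0.376, 0.415], [-0.021, -0.816, -0.578, 0.778], [0.0, 0.0, 0.0, 1.0]]
top [[370.2, 0.0, 256.0], [0.0, 370.2, 190.1], [0.0, 0.0, 1.0]] [[-0.03, -0.994, 0.101, 0.478], [-0.999, 0.028, -0.021, 0.006], [0.018, -0.102, -0.995, 1.204], [0.0, 0.0, 0.0, 1.0]]
[[-0.001, -0.311, 0.95, -0.146], [0.0, -0.95, -0.311, 0.08], [1.0, -0.0, 0.001, 0.0], [0.0, 0.0, 0.0, 1.0]]
```

View pics/top0.png

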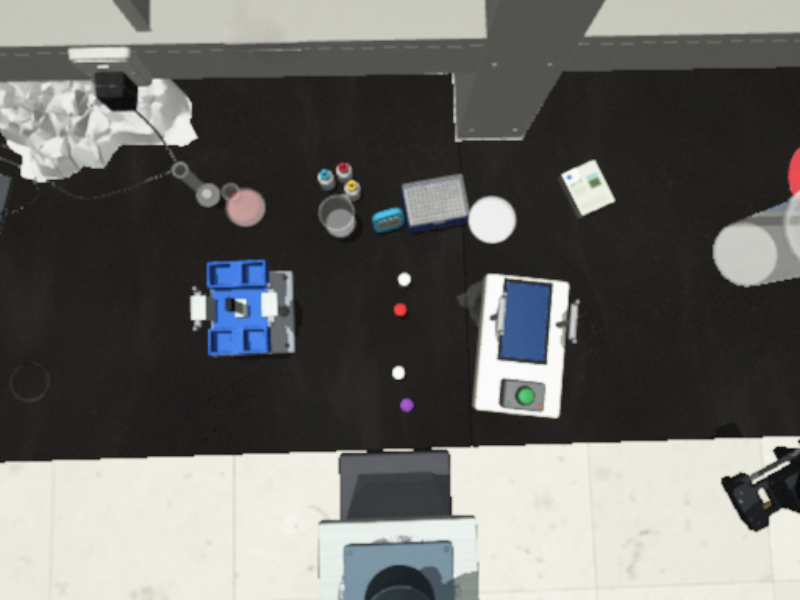

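View pics/scene0.png

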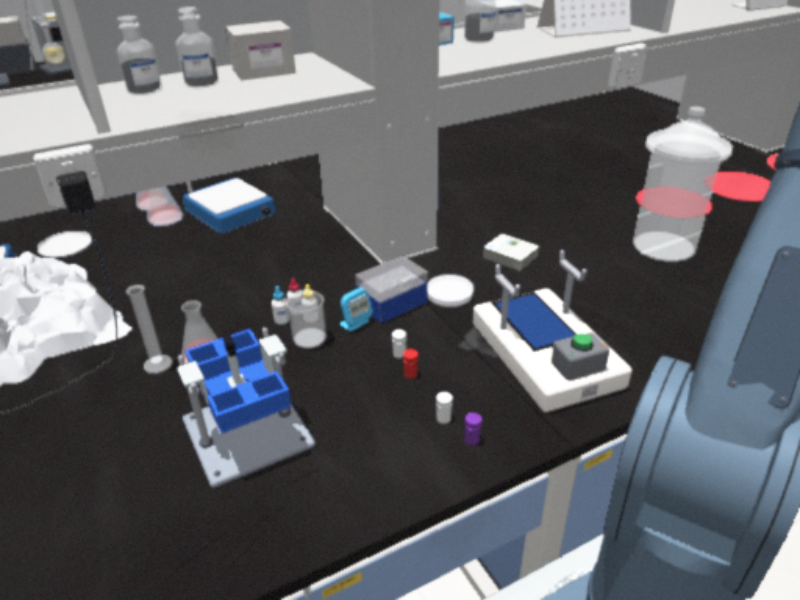

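Top view (800x600 px): the white vials are at (404,279) and (398,372). The red (400,310) and purple (406,405) ones look alike but are excluded by colour. The carrier on its bracket is at about (238,308), the reader at (522,345) and the green key at (526,396). I'll measure these next.

```bash
cat > h.py <<'E'
from cell import ctrl, imaging
import cv2, numpy as np
from scipy.spatial.transform import Rotation as Ro
def cam(n):
    i=imaging.camera_info(n)
    if n!="wrist": return i["mtx"],np.array(i["pose"])
    s=ctrl.state();T=np.eye(4);T[:3,:3]=Ro.from_euler("xyz",s["orientation"],degrees=True).as_matrix();T[:3,3]=s["tcp_pos"]
    return i["mtx"],T@np.array(i["T_tool_cam"])
def ray(c,uv,z):
    K,T=c;d=T[:3,:3]@np.linalg.solve(K,[uv[0],uv[1],1.]);return T[:3,3]+d*(z-T[2,3])/d[2]
def pix(c,P):
    K,T=c;q=np.linalg.inv(T)@np.append(P,1);q=K@q[:3];return q[:2]/q[2]
def blobs(m,amin=20):
    cs,_=cv2.findContours(m.astype(np.uint8),cv2.RETR_EXTERNAL,cv2.CHAIN_APPROX_NONE)
    return sorted([c for c in cs if cv2.contourArea(c)>=amin],key=cv2.contourArea,reverse=True)
def R():return Ro.from_euler("xyz",ctrl.state()["orientation"],degrees=True).as_matrix()
def go(P,jaw_deg=90):
    """total tool-axis turn and shift: first turn at once, then shift; tool down, jaw (tool z) at jaw_deg in world xy mod 180"""
    s=ctrl.state();A=R();a=np.radians(jaw_deg)
    out=[]
    for k in(0,np.pi):
        z=np.array([np.cos(a+k),np.sin(a+k),0]);x=np.array([0,0,-1.]);B=np.c_[x,np.cross(z,x),z]
        out.append((Ro.from_matrix(A.T@B).as_rotvec(degrees=True),B))
    w,B=min(out,key=lambda o:np.linalg.norm(o[0]))
    d=np.array(P)-s["tcp_pos"]
    print("turn",np.round(w,2),"shift after turn",np.round(B.T@d,4),"shift now",np.round(A.T@d,4),"tcp",np.round(s["tcp_pos"],4),"q",np.round(s["qpos"],1))
E
python3 - <<'E'
from h import *
for n in("scene","top"):
    D=np.load(f"pics/{n}0.npz");p=D["p"];c=cam(n);hsv=cv2.cvtColor(p,cv2.COLOR_RGB2HSV)
    H,S,V=[hsv[...,i].astype(int) for i in range(3)]
    print(n)
    for nm,m,z,a in(("white",(S<50)&(V>130),.049,15),("green",(H>45)&(H<80)&(S>120)&(V>60),.114,15),("blue",(H>105)&(H<120)&(S>150)&(V>120),.137,100)):
        for b in blobs(m,a):
            if nm=="white" and cv2.contourArea(b)>400: continue
            r=cv2.minAreaRect(b);P=ray(c,r[0],z)
            if .2<P[0]<.85 and abs(P[1])<.7: print(nm,np.round(r[0],1),np.round(r[1],1),round(r[2],1),np.round(P,4))
E
python3 - <<'E'
import numpy as np,cv2
p=np.load("pics/top0.npz")["p"]
a=cv2.resize(p[150:245,110:385,::-1],None,fx=2.9,fy=2.9,interpolation=cv2.INTER_CUBIC)
cv2.imwrite("pics/crop1.png",a)
E
```

```text
scene
white [189.5 195.5] [31. 21.] 0.0 [0.8113 0.1058 0.049 ]
white [326.8 157.8] [32.3 13. ] 18.4 [ 0.7875 -0.3934  0.049 ]
white [123.4 228.6] [18.4 44. ] 15.1 [0.7523 0.3237 0.049 ]
white [197.5 215. ] [12. 19.] 90.0 [0.7071 0.1214 0.049 ]
white [174.  222.8] [18.1 15.6] 69.4 [0.7064 0.1926 0.049 ]
white [284. 260.] [18. 10.] 90.0 [0.4264 0.0027 0.049 ]
white [100. 232.] [10.7 17. ] 63.4 [0.7696 0.3838 0.049 ]
white [255. 219.] [16.  8.] 90.0 [ 0.6083 -0.0132  0.049 ]
white [133.1 269.8] [18.8  7.2] 65.0 [0.5795 0.3424 0.049 ]
white [193.6 276.5] [18.4  6.6] 48.0 [0.4851 0.2208 0.049 ]
white [322.7 178.2] [20.   7.1] 47.1 [ 0.6866 -0.3035  0.049 ]
white [363.8 169.5] [20.8  5.7] 51.8 [ 0.6626 -0.4522  0.049 ]
white [188.  381.5] [ 4.1 15.8] 66.0 [0.2372 0.3297 0.049 ]
white [147.6 240.9] [11.1  4.8] 74.1 [0.6677 0.2799 0.049 ]
green [372. 218.] [ 8. 10.] 90.0 [ 0.3892 -0.2364  0.114 ]
blue [153.4 241.3] [58.5 50.6] 66.4 [0.5527 0.2847 0.137 ]
blue [343.  206.5] [43.1 23.3] 45.0 [ 0.4417 -0.1821  0.137 ]
top
white [217.5 142.5] [15. 17.] 90.0 [0.7506 0.1001 0.049 ]
white [172.  19
[... 287 characters left out ...]
[181.5 184.5] [21.  9.] 90.0 [0.6197 0.2152 0.049 ]
white [254.5 238. ] [8. 7.] 90.0 [ 0.4466 -0.0083  0.049 ]
white [185.3 216.3] [17.4  4.6] 82.4 [0.5199 0.2045 0.049 ]
white [258.5 178. ] [8. 7.] 90.0 [ 0.6335 -0.0264  0.049 ]
white [223.6 123.5] [9.2 7.5] 14.0 [0.8118 0.0795 0.049 ]
white [207.9 113.9] [7.4 9.1] 66.8 [0.8445 0.129  0.049 ]
white [153.5 197. ] [10.  7.] 90.0 [0.5829 0.3025 0.049 ]
white [254.5 287.5] [ 1. 19.] 90.0 [ 0.2967 -0.0039  0.049 ]
green [336. 253.] [9.9 9.9] 45.0 [ 0.3977 -0.2441  0.114 ]
blue [151.5 205.5] [42.1 38.1] 88.5 [0.5506 0.2856 0.137 ]
blue [336.  205.3] [25.5 46.9] 4.4 [ 0.5358 -0.246   0.137 ]
blue [150.5 174.5] [17. 37.] 90.0 [0.6405 0.2884 0.137 ]
```

View pics/crop1.png

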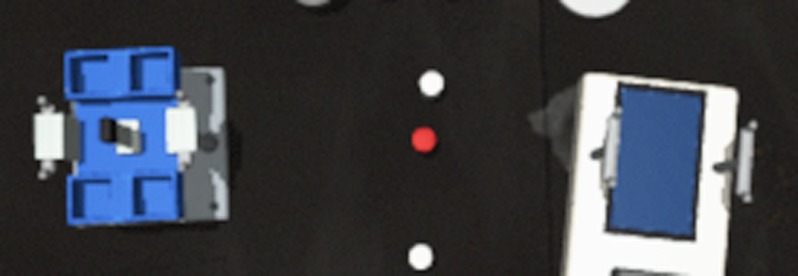

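The crop confirms two plain white vials at crop pixels (431,83) and (421,257), with the red one between them. The carrier has four empty pockets. First I'll work out the move to hover over the vials.

```bash
python3 - <<'E'
from h import *
c=cam("top")
for uv,z in(((172,196.5),.153),((126.5,198.5),.153),((149.2,197.5),.153),((336,253),.114)): print(np.round(ray(c,uv,z),4))
print(np.round(R(),3).tolist())
go([0.54,-0.02,0.30],90)
E
```

```text
[0.5734 0.2236 0.153 ]
[0.5714 0.3519 0.153 ]
[0.5724 0.288  0.153 ]
[ 0.3977 -0.2441  0.114 ]
[[-0.001, 0.902, 0.431], [0.001, 0.431, -0.902], [-1.0, -0.0, -0.002]]
turn [25.55 -0.09  0.03] shift after turn [-0.0621  0.26   -0.566 ] shift now [-0.0615  0.4786 -0.3986] tcp [ 0.28   -0.586   0.2379] q [60.7 30.8 -0.3 88.2  0.1 61.2 -4.1]
```

servo_tool(moves=[[6.4,0,0,-0.0155,0,0,1],[6.4,0,0,-0.0155,0,0,1],[6.4,0,0,-0.0155,0,0,1],[6.4,0,0,-0.0155,0,0,1],[0,0,0,0,0.017,-0.036,1],[0,0,0,0,0.017,-0.036,1],[0,0,0,0,0.017,-0.036,1],[0,0,0,0,0.017,-0.036,1]])

```text
t: 0.77
tcp_pos: [0.3487, -0.4407, 0.3004]
orientation: [-137.8, 90.0, 132.1]
ft_force: [1.0, 0.2, -0.2]
grip_width: 0.998
```

servo_tool(moves=[[0,0,0,0,0.017,-0.036,1],[0,0,0,0,0.017,-0.036,1],[0,0,0,0,0.017,-0.036,1],[0,0,0,0,0.017,-0.036,1],[0,0,0,0,0.017,-0.036,1],[0,0,0,0,0.017,-0.036,1],[0,0,0,0,0.017,-0.036,1],[0,0,0,0,0.017,-0.036,1]])

```text
t: 1.43
tcp_pos: [0.4849, -0.1528, 0.3006]
orientation: [-80.4, 90.0, -170.5]
ft_force: [0.7, 0.2, -0.4]
grip_width: 1.006
```

servo_tool(moves=[[0,0,0,0,0.017,-0.036,1],[0,0,0,0,0.017,-0.036,1],[0,0,0,0,0.017,-0.036,1],[0,0,0,0,0,-0.02,1],[0,0,0,0,0,0,1],[0,0,0,0,0,0,1]])

```text
t: 1.93
tcp_pos: [0.5355, -0.0256, 0.3003]
orientation: [-89.1, 89.9, -179.0]
ft_force: [-0.5, -0.3, -0.3]
grip_width: 0.998
```

```bash
cat > v.py <<'E'
from h import *
def vials(n="wrist",save=None,zc=.049):
    c=cam(n);p,d=imaging.capture(n)
    if save: cv2.imwrite(save,p[:,:,::-1])
    hsv=cv2.cvtColor(p,cv2.COLOR_RGB2HSV);S,V=hsv[...,1].astype(int),hsv[...,2].astype(int)
    for b in blobs((S<45)&(V>120),30):
        (x,y),r=cv2.minEnclosingCircle(b);P=ray(c,(x,y),zc);print(np.round((x,y,r,cv2.contourArea(b)),1),np.round(P,4))
    return p,d,c
E
python3 - <<'E'
from v import *
vials(save="pics/w1.png"); go([0.447,-0.008,.3])
E
```

```text
[  425.5   165.5   108.8 18850.5] [ 0.5266 -0.2668  0.049 ]
[ 249.   368.5  142.1 7055.5] [ 0.1593 -0.0226  0.049 ]
[ 403.     0.    34.  1001.5] [ 0.7244 -0.2035  0.049 ]
[ 10.5 136.   32.4 680.5] [0.566 0.296 0.049]
[316.5 294.   31.9 596. ] [ 0.3159 -0.1311  0.049 ]
[ 51.   89.   45.2 514. ] [0.6253 0.2294 0.049 ]
[177.  294.   22.6 400. ] [0.3156 0.0928 0.049 ]
[416.5 263.   27.  362. ] [ 0.3729 -0.2816  0.049 ]
[253.   82.5  10.5 299. ] [ 0.6335 -0.0281  0.049 ]
[ 95.  163.   18.8 223. ] [0.5294 0.1891 0.049 ]
[241.5 217.    9.2 191.5] [ 0.4493 -0.0119  0.049 ]
turn [-0.06  0.04  0.05] shift after turn [ 0.0003 -0.0884 -0.0194] shift now [ 0.0004 -0.0884 -0.0193] tcp [ 0.5354 -0.0274  0.3003] q [  8.1  16.5 -12.3 100.9   3.9  63.1 -95.5]
```

View pics/w1.png

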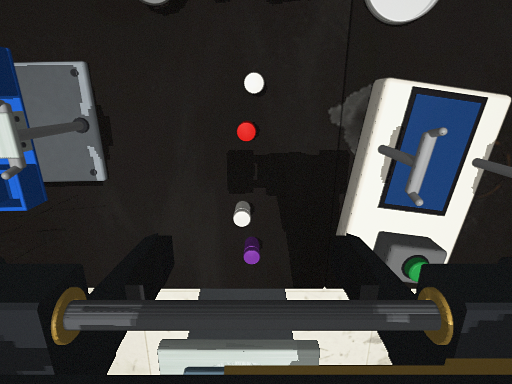

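The wrist view shows the white vials at (253,82) and (241,217), which map to (0.6335,-0.028) and (0.448,-0.011). Both agree with the top view to within about 3 mm. I'll take the far one first, gripping it by the cap.

servo_tool(moves=[[0,0,0,0,0.0327,0,1],[0,0,0,0,0.0327,0,1],[0,0,0,0.02,0.0327,0,1],[0,0,0,0.036,0,0,1],[0,0,0,0.036,0,0,1],[0,0,0,0.036,0,0,1],[0,0,0,0.036,0,0,1],[0,0,0,0,0,0,1]])

```text
t: 2.65
tcp_pos: [0.6283, -0.0296, 0.1294]
orientation: [-83.2, 89.3, -173.4]
ft_force: [-1.7, -0.7, -1.3]
grip_width: 1.003
```

```bash
python3 - <<'E'
from v import *
vials(save="pics/w2.png");print(ctrl.state()["orientation"]); go([0.6335,-0.0275,.036])
E
```

```text
[  388.    42.   130. 12133.] [ 0.7435 -0.125   0.049 ]
[ 456.7  234.6   71.5 5845. ] [ 0.5956 -0.2054  0.049 ]
[  60.9   36.5   64.6 4040. ] [0.7476 0.0997 0.049 ]
[248.6 192.8  15.  637.5] [ 0.6341 -0.0281  0.049 ]
[  2.5 200.   24.1 257.5] [0.6288 0.1726 0.049 ]
[233.  365.3  12.  134.5] [ 0.4495 -0.011   0.049 ]
[203.5  24.5  36.1 129. ] [0.7546 0.0017 0.049 ]
[384.5 349.5  15.9  71.5] [ 0.4693 -0.1617  0.049 ]
[ -81.20521647   89.52664605 -171.40020519]
turn [-0.19  0.07  0.47] shift after turn [ 0.0973  0.0028 -0.0017] shift now [ 0.0973  0.0036 -0.0019] tcp [ 0.6307 -0.0292  0.1333] q [  5.7  36.6 -10.2  94.7   8.   49.9 -98. ]
```

View pics/w2.png

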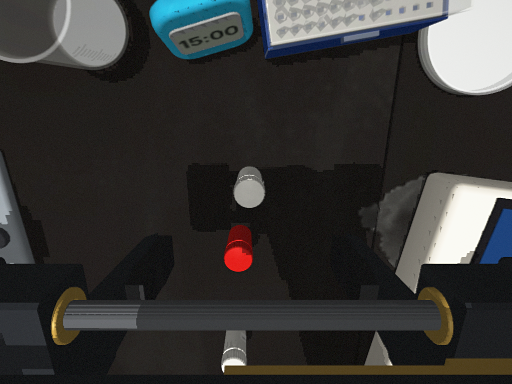

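The white vial is centred at (248,192), which maps to (0.634,-0.028), so the estimate holds. I'll descend and close on the cap.

servo_tool(moves=[[0,0,0,0.024,0,0.0007,1],[0,0,0,0.024,0,0,1],[0,0,0,0.024,0,0,1],[0,0,0,0.022,0,0,1],[0,0,0,0,0,0,1],[0,0,0,0,0,0,1],[0,0,0,0,0,0,1]])

```text
t: 3.28
tcp_pos: [0.6359, -0.0282, 0.0456]
orientation: [84.8, 89.8, -5.3]
ft_force: [0.7, -0.8, 1.0]
grip_width: 1.003
```

```bash
python3 - <<'E'
from v import *
go([0.6335,-0.0277,.035])
E
```

```text
turn [-0.11  0.02 -0.22] shift after turn [ 0.0106 -0.0024 -0.0005] shift now [ 0.0106 -0.0025 -0.0005] tcp [ 0.6359 -0.0282  0.0456] q [  4.8  43.7  -9.1  96.1   9.7  40.7 -99.3]
```

servo_tool(moves=[[0,0,0,0.01,-0.0025,-0.0005,1],[0,0,0,0,0,0,1],[0,0,0,0,0,0,0.1],[0,0,0,0,0,0,0.1],[0,0,0,0,0,0,0.1],[0,0,0,0,0,0,0.1],[0,0,0,0,0,0,0.1],[0,0,0,0,0,0,0.1]], newtons=15)

```text
t: 3.95
tcp_pos: [0.6315, -0.027, 0.0328]
orientation: [83.9, 90.0, -6.1]
ft_force: [0.2, 0.4, 0.5]
grip_width: 0.568
```

```bash
python3 - <<'E'
from v import *
go([0.6335,-0.0277,.035])
E
```

```text
turn [-0.06  0.   -0.01] shift after turn [-0.0022  0.002   0.0007] shift now [-0.0022  0.002   0.0007] tcp [ 0.6315 -0.027   0.0328] q [  4.7  44.6  -9.   96.7   9.9  39.4 -99.5]
```

servo_tool(moves=[[0,0,0,-0.0035,0.0015,0.0007,0.5],[0,0,0,0,0,0,0.1],[0,0,0,0,0,0,0.1],[0,0,0,0,0,0,0.1],[0,0,0,0,0,0,0.1],[0,0,0,0,0,0,0.1],[0,0,0,0,0,0,0.1],[0,0,0,0,0,0,0.1]], newtons=15)

```text
t: 4.62
tcp_pos: [0.6329, -0.0277, 0.0363]
orientation: [66.9, 90.0, -23.1]
ft_force: [-0.2, -0.5, 1.0]
grip_width: 0.289
```

servo_tool(moves=[[0,0,0,-0.01,0,0,0.1],[0,0,0,-0.02,0,0,0.1],[0,0,0,-0.03,0,0,0.1],[0,0,0,-0.035,0,0,0.1],[0,0,0,-0.035,0,0,0.1],[0,0,0,-0.035,0,0,0.1],[0,0,0,-0.035,0,0,0.1],[0,0,0,0,0,0,0.1]])

```text
t: 5.28
tcp_pos: [0.6368, -0.0275, 0.2446]
orientation: [90.4, 89.3, 0.3]
ft_force: [1.7, 0.3, -0.4]
grip_width: 0.287
```

```bash
python3 - <<'E'
from v import *
go([0.573,0.30,.30])
E
```

```text
turn [-0.07 -0.   -0.7 ] shift after turn [-0.0554 -0.0638 -0.3275] shift now [-0.0562 -0.0635 -0.3275] tcp [ 0.6368 -0.0275  0.2446] q [  6.3  29.3 -11.3  90.    6.3  60.7 -96.6]
```

The width reads about 25 mm, so the vial is held by its cap. I'll carry it over the carrier and look from near.

servo_tool(moves=[[0,0,0,-0.02,-0.008,-0.02,0.1],[0,0,0,-0.02,-0.008,-0.03,0.1],[0,0,0,-0.02,-0.008,-0.034,0.1],[0,0,0,-0.02,-0.008,-0.034,0.1],[0,0,0,0,-0.008,-0.034,0.1],[0,0,0,0,-0.008,-0.034,0.1],[0,0,0,0,-0.008,-0.034,0.1],[0,0,0,0,-0.008,-0.034,0.1]])

```text
t: 5.95
tcp_pos: [0.5681, 0.2277, 0.3164]
orientation: [-34.7, 90.0, -124.8]
ft_force: [1.2, -0.1, -1.0]
grip_width: 0.289
```

servo_tool(moves=[[0,0,0,0,0,-0.034,0.1],[0,0,0,0,0,-0.02,0.1],[0,0,0,0,0,-0.01,0.1],[0,0,0,0,0,0,0.1],[0,0,0,0,0,0,0.1],[0,0,0,0,0,0,0.1]])

```text
t: 6.45
tcp_pos: [0.57, 0.2878, 0.3161]
orientation: [3.4, 89.9, -86.8]
ft_force: [-0.1, -0.9, -1.6]
grip_width: 0.289
```

```bash
python3 - <<'E'
from v import *
p,d,c=vials(save="pics/w3.png",zc=.153);np.savez("pics/w3.npz",p=p,d=d,T=c[1]); go([0.573,0.288,.30])
E
```

```text
[ 252.   357.    55.4 3435. ] [0.3162 0.2872 0.153 ]
[ 251.5  243.1   36.3 2653. ] [0.488  0.2872 0.153 ]
[  55.5  352.5   36.5 2000.5] [0.3257 0.5511 0.153 ]
[ 195.5  150.5   58.7 1755.5] [0.5972 0.3459 0.153 ]
[ 304.   143.5   54.6 1611. ] [0.6041 0.2316 0.153 ]
[ 452.   347.5   30.8 1452.5] [0.3306 0.0191 0.153 ]
[ 401.8   13.5   37.2 1327. ] [0.7234 0.1474 0.153 ]
[ 48.5 322.   23.8 458. ] [0.3759 0.5495 0.153 ]
[435.1 228.3  17.2 438.5] [0.5058 0.0751 0.153 ]
[253.5 159.2  15.7 287. ] [0.5876 0.2846 0.153 ]
[242.5   0.5  21.5 245. ] [0.7343 0.2944 0.153 ]
[490.  321.   11.2 111. ] [ 0.374  -0.0211  0.153 ]
[458.  298.5  29.   52.5] [0.409  0.0279 0.153 ]
turn [-0.24  0.08 -0.01] shift after turn [ 0.0162  0.003  -0.0002] shift now [ 0.0162  0.003  -0.0003] tcp [0.57   0.2878 0.3162] q [ -19.3   26.9  -16.7   84.1    8.    70.2 -127.3]
```

View pics/w3.png

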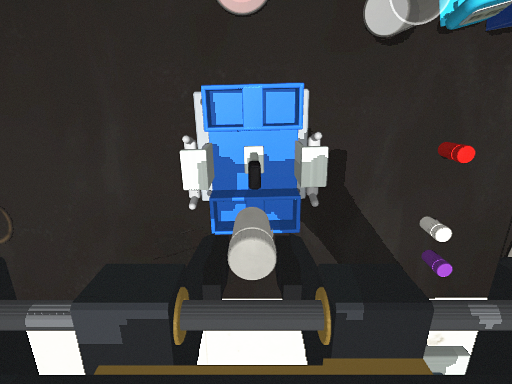

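```bash
python3 - <<'E'
from h import *
D=np.load("pics/w3.npz");p=D["p"];c=(imaging.camera_info("wrist")["mtx"],D["T"])
hsv=cv2.cvtColor(p,cv2.COLOR_RGB2HSV);H,S,V=[hsv[...,i].astype(int) for i in range(3)]
m=(H>100)&(H<125)&(S>130)&(V>60); m[:,360:]=0
for b in blobs(m,300)[:3]:
    q=b[:,0];print("blob",cv2.boundingRect(b))
# rim rows: far edge, leftmost/rightmost at rows
for r in (90,100,110,120):
    x=np.where(m[r])[0];print(r,x.min(),x.max(),np.round(ray(c,(x.min(),r),.137),4)[:2],np.round(ray(c,(x.max()+1,r),.137),4)[:2])
for u in (215,230,275,295):
    y=np.where(m[60:,u])[0]+60;P=ray(c,(u,y.min()),.137);Q=ray(c,(u,y.max()+1),.137);print(u,y.min(),y.max(),P[:2].round(4),Q[:2].round(4))
w=(S<45)&(V>120);
for b in blobs(w&(np.arange(384)[:,None]>145)&(np.arange(384)[:,None]<195)&(np.arange(512)<340)&(np.arange(512)>170),200):
    r=cv2.minAreaRect(b);print("ear",np.round(r[0],1),np.round(r[1],1),round(r[2],1),ray(c,r[0],.153).round(4)[:2])
hb=blobs((V<40)&(np.abs(np.arange(512)-255)<15)&(np.abs(np.arange(384)[:,None]-172)<25),20)
for b in hb: print("handle",cv2.boundingRect(b),ray(c,np.mean(b[:,0],0),.196)[:2].round(4))
# depth check
for uv in((254,160),(190,170),(240,88),(225,110)): print(uv,D["d"][uv[1],uv[0]])
E
```

```text
blob (201, 82, 104, 153)
90 201 303 [0.6578 0.3392] [0.6574 0.2316]
100 202 302 [0.6479 0.3387] [0.6475 0.2321]
110 203 302 [0.6377 0.3382] [0.6373 0.2316]
120 203 302 [0.6274 0.3388] [0.6269 0.2311]
215 85 234 [0.6627 0.3244] [0.4908 0.3317]
230 84 234 [0.6636 0.3087] [0.4907 0.3134]
275 83 232 [0.6644 0.262 ] [0.4931 0.2585]
295 83 232 [0.6643 0.2413] [0.493  0.2341]
ear [311.5 170. ] [48. 33.] 90.0 [0.5755 0.222 ]
ear [195.3 170.1] [50.4 28.5] 84.0 [0.5759 0.3474]
ear [253.5 159.5] [27. 19.] 90.0 [0.5873 0.2846]
handle (249, 161, 12, 28) [0.5818 0.2843]
(254, 160) 0.3071642
(190, 170) 0.31180134
(240, 88) 0.30663523
(225, 110) 0.3443853
```

The tray edges read 172 x 108 mm, as they should. The carrier centre is about (0.577,0.285), turned about 1°. I'll place this vial in the far pocket at (+62,+30), which is (0.639,0.315).

servo_tool(moves=[[0,0,0,0,0.023,-0.009,0.1],[0,0,0,0,0.023,-0.009,0.1],[0,0,0,0.02,0.023,-0.009,0.1],[0,0,0,0.032,0,0,0.1],[0,0,0,0.032,0,0,0.1],[0,0,0,0.032,0,0,0.1],[0,0,0,0,0,0,0.1],[0,0,0,0,0,0,0.1]])

```text
t: 7.17
tcp_pos: [0.6379, 0.3151, 0.1991]
orientation: [-50.1, 89.8, -140.2]
ft_force: [-0.3, -0.3, 0.5]
grip_width: 0.29
```

```bash
python3 - <<'E'
from h import *
p,d=imaging.capture("wrist");cv2.imwrite("pics/w4.png",p[:,:,::-1]);go([0.639,0.315,.1425])
E
```

```text
turn [-0.14 -0.   -0.05] shift after turn [ 0.059  -0.0001  0.0013] shift now [ 0.059  -0.0002  0.0013] tcp [0.6391 0.3163 0.2015] q [ -20.8   40.   -15.    78.3   10.8   63.  -127.5]
```

View pics/w4.png

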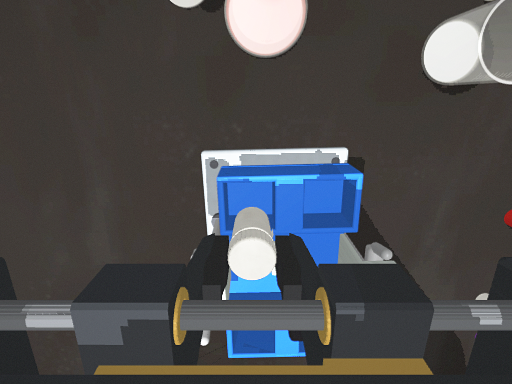

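The vial (252,235) is centred in y on the left far pocket (columns 228-275). I'll lower it.

servo_tool(moves=[[0,0,0,0.015,0,0.001,0.1],[0,0,0,0.015,0,0,0.1],[0,0,0,0.013,0,0,0.1],[0,0,0,0.008,0,0,0.1],[0,0,0,0.004,0,0,0.1],[0,0,0,0,0,0,0.1],[0,0,0,0,0,0,0.1],[0,0,0,0,0,0,0.1]])

```text
t: 7.88
tcp_pos: [0.6388, 0.3167, 0.1463]
orientation: [121.8, 89.9, 31.7]
ft_force: [0.9, -0.0, -0.2]
grip_width: 0.291
```

```bash
python3 - <<'E'
from h import *
s=ctrl.state();print(s["ft_force"],s["grip_width"]);go([0.639,0.315,.1425])
c=cam("wrist");p,d=imaging.capture("wrist")
hsv=cv2.cvtColor(p,cv2.COLOR_RGB2HSV);H,S,V=[hsv[...,i].astype(int) for i in range(3)]
m=(H>100)&(H<125)&(S>130)&(V>60)
for u in(310,330,345):
    y=np.where(m[40:,u])[0]+40;print(u,y.min(),ray(c,(u,y.min()),.137)[:2])
E
```

```text
[ 0.9280088  -0.04810665 -0.16015826] 0.29076001271829915
turn [-0.06 -0.05 -0.08] shift after turn [0.0038 0.0002 0.0017] shift now [0.0038 0.0002 0.0017] tcp [0.6388 0.3167 0.1463] q [ -21.    43.2  -14.6   80.6   11.8   57.6 -128.2]
310 183 [0.67427392 0.28392993]
330 183 [0.67426326 0.27293209]
345 183 [0.67425527 0.26468371]
```

The edge I see is the tray's underside. Cast at z=0.10 it gives x=0.663, which agrees. Lowering the last bit and releasing.

servo_tool(moves=[[0,0,0,0.003,0,0.0012,0.1],[0,0,0,0,0,0,0.1],[0,0,0,0,0,0,0.1],[0,0,0,0,0,0,0.45],[0,0,0,0,0,0,0.45],[0,0,0,0,0,0,0.45],[0,0,0,0,0,0,0.45]])

```text
t: 8.52
tcp_pos: [0.6383, 0.3152, 0.1423]
orientation: [115.8, 90.0, 25.7]
ft_force: [-0.4, 0.7, -0.5]
grip_width: 0.447
```

servo_tool(moves=[[0,0,0,-0.008,0,0,0.45],[0,0,0,-0.03,0,0,0.45],[0,0,0,-0.036,0,0,0.45],[0,0,0,-0.036,0,0,0.45],[0,0,0,-0.03,-0.02,0,0.45],[0,0,0,0,-0.02,0,0.45],[0,0,0,0,0,0,0.45],[0,0,0,0,0,0,0.45]])

```text
t: 9.18
tcp_pos: [0.5978, 0.3155, 0.2834]
orientation: [113.6, 89.9, 23.6]
ft_force: [-0.6, -0.6, 0.8]
grip_width: 0.452
```

```bash
python3 - <<'E'
from v import *
p,d,c=vials(save="pics/w5.png",zc=.154);np.savez("pics/w5.npz",p=p,d=d,T=c[1])
print("top");vials("top")
go([0.447,-0.0095,.12])
E
```

```text
[ 247.   362.3   69.  4410.5] [0.3724 0.3204 0.154 ]
[ 221.5  178.3   66.9 2304. ] [0.6035 0.344  0.154 ]
[ 446.5   20.5   55.4 2273. ] [0.7387 0.1535 0.154 ]
[ 338.   202.    42.5 1910.5] [0.5791 0.2287 0.154 ]
[ 264.     1.5   32.  1405. ] [0.7523 0.3048 0.154 ]
[ 42.  352.   27.2 830. ] [0.3884 0.5657 0.154 ]
[467.5 350.8  22.9 697. ] [0.3902 0.0565 0.154 ]
[252.  140.   14.6 571. ] [0.6405 0.3145 0.154 ]
[462.5 254.5  19.9 552. ] [0.5201 0.0915 0.154 ]
[278.8 190.   17.1 459. ] [0.5917 0.2881 0.154 ]
[488.5 315.5  14.7 246. ] [0.4415 0.0443 0.154 ]
[ 32.  322.5  12.8 205.5] [0.4318 0.5676 0.154 ]
top
[  345.    331.    173.9 25146. ] [ 0.1587 -0.2744  0.049 ]
[  62.5  339.5   76.1 9847. ] [0.1636 0.5737 0.049 ]
[ 155.3   14.5  156.  8335. ] [1.1835 0.2955 0.049 ]
[  63.    70.    65.5 5458.5] [1.0007 0.591  0.049 ]
[ 334.   221.    51.  4665.5] [ 0.4917 -0.2579  0.049 ]
[ 442.5   11.5   69.5 2813. ] [ 1.1756 -0.6563  0.049 ]
[ 488.   150.5   35.9 2101.5] [ 0.7021 -0.7651  0.049 ]
[ 293.5  132.    37.8 1638.5] [ 0.7785 -0.1428  0.049 ]
[376.  119.5  19.  686. ] [ 0.8128 -0.4103  0.049 ]
[217.5 142.    9.  216.5] [0.7523 0.1001 0.049 ]
[132.8 124.3   7.  134. ] [0.8165 0.3674 0.049 ]
[172.  194.5   8.1 120. ] [0.5891 0.245  0.049 ]
[367. 207.  12.  79.] [ 0.5324 -0.3641  0.049 ]
[157.5 133.   11.7  71.5] [0.7862 0.2894 0.049 ]
[127.  199.    5.8  69. ] [0.579  0.3845 0.049 ]
[181.5 182.7  10.3  61.5] [0.6253 0.2151 0.049 ]
[312.3  85.5  21.8  55.5] [ 0.9307 -0.2101  0.049 ]
[254.5 238.    4.3  48. ] [ 0.4466 -0.0083  0.049 ]
turn [-0.09  0.05  0.02] shift after turn [ 0.1617 -0.1517  0.324 ] shift now [ 0.1621 -0.1511  0.3241] tcp [0.5987 0.3145 0.2817] q [ -21.1   32.3  -16.2   80.2    9.2   68.8 -128.3]
```

View pics/w5.png

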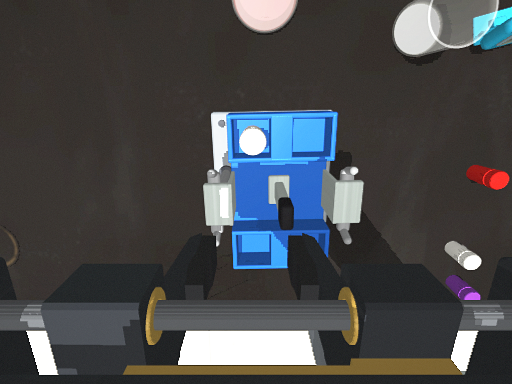

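The vial stands upright in the far-left pocket at (252,140). The second white vial at (462,255) hasn't moved. Next I'll fetch it.

servo_tool(moves=[[0,0,0,0,-0.016,0.02,1],[0,0,0,0,-0.017,0.035,1],[0,0,0,0,-0.017,0.038,1],[0,0,0,0,-0.017,0.038,1],[0,0,0,0,-0.017,0.038,1],[0,0,0,0,-0.017,0.038,1],[0,0,0,0.02,-0.017,0.038,1],[0,0,0,0.03,-0.017,0.038,1]])

```text
t: 9.95
tcp_pos: [0.4686, 0.0404, 0.2405]
orientation: [86.5, 89.8, -3.7]
ft_force: [0.5, 0.1, -1.0]
grip_width: 0.998
```

servo_tool(moves=[[0,0,0,0.03,-0.016,0.03,1],[0,0,0,0.03,0,0.011,1],[0,0,0,0.03,0,0,1],[0,0,0,0.02,0,0,1],[0,0,0,0,0,0,1],[0,0,0,0,0,0,1],[0,0,0,0,0,0,1]])

```text
t: 10.53
tcp_pos: [0.4541, 0.0046, 0.133]
orientation: [96.8, 89.9, 6.7]
ft_force: [0.2, -0.2, -0.7]
grip_width: 0.998
```

```bash
python3 - <<'E'
from v import *
p,d,c=vials()
i=ray;K=c[0]
go([0.447,-0.0095,.037]);print(pix(c,[.447,-.0095,.049]))
cv2.imwrite("pics/w6.png",p[:,:,::-1])
E
```

```text
[  464.5   155.5   121.4 10076.5] [ 0.4906 -0.1645  0.049 ]
[ 149.5  352.5   47.6 3019. ] [0.292  0.1062 0.049 ]
[ 353.5  347.5   41.  2102. ] [ 0.2979 -0.0973  0.049 ]
[ 17.5 113.   35.1 725.5] [0.5234 0.1808 0.049 ]
[269.5 207.   14.6 581.5] [ 0.4473 -0.011   0.049 ]
turn [-0.05 -0.01 -0.11] shift after turn [ 0.0963 -0.0073  0.0142] shift now [ 0.0963 -0.0075  0.0142] tcp [0.4543 0.0047 0.1333] q [   3.5   21.9  -11.6  121.2    7.1   37.4 -103. ]
[267.65726368 207.29246413]
```

servo_tool(moves=[[0,0,0,0.01,-0.0073,0.0145,1],[0,0,0,0.026,0,0,1],[0,0,0,0.026,0,0,1],[0,0,0,0.022,0,0,1],[0,0,0,0.01,0,0,1],[0,0,0,0,0,0,1],[0,0,0,0,0,0,1],[0,0,0,0,0,0,1]])

```text
t: 11.25
tcp_pos: [0.447, -0.0098, 0.0396]
orientation: [91.0, 89.9, 0.9]
ft_force: [-0.0, -0.4, -0.5]
grip_width: 1.001
```

```bash
python3 - <<'E'
from v import *
go([0.447,-0.0102,.0365])
E
```

```text
turn [-0.05 -0.   -0.14] shift after turn [ 0.0031 -0.      0.0004] shift now [ 0.0031 -0.0001  0.0004] tcp [ 0.447  -0.0098  0.0396] q [   2.4   32.1   -8.4  124.2   10.9   24.2 -104.7]
```

servo_tool(moves=[[0,0,0,0.0025,0,0.0004,0.1],[0,0,0,0,0,0,0.1],[0,0,0,0,0,0,0.1],[0,0,0,0,0,0,0.1],[0,0,0,0,0,0,0.1],[0,0,0,0,0,0,0.1],[0,0,0,0,0,0,0.1],[0,0,0,0,0,0,0.1]], newtons=15)

```text
t: 11.92
tcp_pos: [0.4458, -0.0104, 0.0357]
orientation: [-68.8, 90.0, -158.9]
ft_force: [0.2, 0.1, 0.3]
grip_width: 0.418
```

servo_tool(moves=[[0,0,0,0,0,0,0.1],[0,0,0,0,0,0,0.1],[0,0,0,0,0,0,0.1]])

```text
t: 12.17
tcp_pos: [0.4457, -0.0103, 0.0357]
orientation: [-73.9, 90.0, -164.0]
ft_force: [0.2, 0.2, 0.3]
grip_width: 0.288
```

servo_tool(moves=[[0,0,0,-0.01,0,0,0.1],[0,0,0,-0.025,0,0,0.1],[0,0,0,-0.033,0,0,0.1],[0,0,0,-0.033,0,0,0.1],[0,0,0,-0.033,0,0,0.1],[0,0,0,-0.033,0,0,0.1],[0,0,0,-0.033,0,0,0.1],[0,0,0,-0.03,0,-0.02,0.1]])

```text
t: 12.83
tcp_pos: [0.4454, 0.0066, 0.2684]
orientation: [27.7, 89.9, -62.6]
ft_force: [0.4, -0.5, -1.5]
grip_width: 0.289
```

```bash
python3 - <<'E'
from v import *
go([0.515,0.254,.26])
E
```

```text
turn [-0.35  0.1  -0.05] shift after turn [ 0.0084  0.0696 -0.2474] shift now [ 0.008   0.0681 -0.2479] tcp [0.4454 0.0066 0.2684] q [  6.    9.2 -14.1 115.1   2.8  56.  -99.8]
```

servo_tool(moves=[[0,0,0,0,0.01,-0.03,0.1],[0,0,0,0,0.01,-0.035,0.1],[0,0,0,0,0.01,-0.035,0.1],[0,0,0,0,0.01,-0.035,0.1],[0,0,0,0,0.01,-0.035,0.1],[0,0,0,0,0.01,-0.035,0.1],[0,0,0,0,0.0096,-0.025,0.1],[0,0,0,0,0,-0.0174,0.1]])

```text
t: 13.5
tcp_pos: [0.516, 0.2601, 0.2662]
orientation: [162.5, 89.9, 72.6]
ft_force: [0.5, -0.4, -1.1]
grip_width: 0.29
```

servo_tool(moves=[[0,0,0,0,0,0,0.1],[0,0,0,0.02,0,0,0.1],[0,0,0,0.03,0,0,0.1],[0,0,0,0.02,0,0,0.1],[0,0,0,0,0,0,0.1],[0,0,0,0,0,0,0.1],[0,0,0,0,0,0,0.1]])

```text
t: 14.08
tcp_pos: [0.5164, 0.2568, 0.1974]
orientation: [111.0, 89.9, 20.9]
ft_force: [0.0, -0.2, 0.2]
grip_width: 0.289
```

```bash
python3 - <<'E'
from v import *
p,d,c=vials(save="pics/w7.png",zc=.154);go([0.515,0.254,.142])
hsv=cv2.cvtColor(p,cv2.COLOR_RGB2HSV);H,S,V=[hsv[...,i].astype(int) for i in range(3)]
m=(H>100)&(H<125)&(S>130)&(V>60);b=blobs(m,300)[0];print(cv2.boundingRect(b))
for xy in((.62,.06-.002),):pass
for q in((-.086,-.054),(-.086,.054),(.086,-.054),(.086,.054)):print(q,pix(c,[.577+q[0],.285+q[1],.137]))
E
```

```text
[ 300.9  102.7   73.3 4029.5] [0.5935 0.2257 0.154 ]
[ 103.5  131.    50.8 3369.5] [0.5765 0.3501 0.154 ]
[ 249.   356.4   52.6 3238. ] [0.3929 0.2585 0.154 ]
[  55.   352.5   36.1 1973.5] [0.3973 0.4183 0.154 ]
[ 148.    21.5   25.1 1581.5] [0.6378 0.3151 0.154 ]
[ 251.7  258.    23.9 1522.5] [0.4851 0.2562 0.154 ]
[ 453.   347.2   29.  1380.5] [0.4022 0.0917 0.154 ]
[215.  122.   25.8 550. ] [0.582  0.2791 0.154 ]
[314.8  65.6   6.7 119.5] [0.6146 0.2185 0.154 ]
[ 79.   71.4   6.7 105. ] [0.6116 0.3592 0.154 ]
[102.5 192.5   5.7  73.5] [0.5356 0.3572 0.154 ]
[310.  188.    5.8  54. ] [0.5385 0.2168 0.154 ]
turn [-0.09 -0.06 -0.14] shift after turn [ 0.0557 -0.0016  0.0031] shift now [ 0.0556 -0.0017  0.0032] tcp [0.5166 0.2571 0.1977] q [ -16.5   27.6  -19.1  100.9   11.    53.1 -130.3]
(115, 0, 177, 240)
(-0.086, -0.054) [283.98210944 239.99209262]
(-0.086, 0.054) [145.4583995  240.19461438]
(0.086, -0.054) [293.35833275 -19.29633683]
(0.086, 0.054) [112.86998236 -18.99339862]
```

View pics/w7.png

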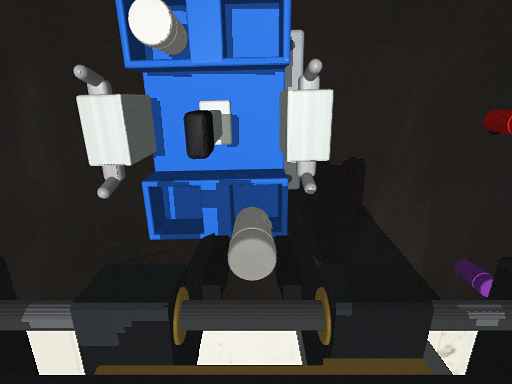

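The second vial (252,245) lines up with the near right pocket (columns 231-289). The tray edge at row 240 matches the prediction. Lowering it and releasing.

servo_tool(moves=[[0,0,0,0.01,-0.0015,0.003,0.1],[0,0,0,0.015,0,0,0.1],[0,0,0,0.015,0,0,0.1],[0,0,0,0.01,0,0,0.1],[0,0,0,0.0045,0,0,0.1],[0,0,0,0,0,0,0.1],[0,0,0,0,0,0,0.1],[0,0,0,0,0,0,0.1]])

```text
t: 14.8
tcp_pos: [0.5146, 0.2544, 0.142]
orientation: [123.5, 89.9, 33.4]
ft_force: [-0.2, 0.2, -0.0]
grip_width: 0.292
```

servo_tool(moves=[[0,0,0,0,0,0,0.1],[0,0,0,0,0,0,0.1]])

```text
t: 14.97
tcp_pos: [0.5144, 0.2542, 0.1418]
orientation: [119.5, 89.9, 29.4]
ft_force: [0.4, 0.2, -1.8]
grip_width: 0.29
```

servo_tool(moves=[[0,0,0,0,0,0,0.45],[0,0,0,0,0,0,0.45],[0,0,0,0,0,0,0.45],[0,0,0,-0.008,0,0,0.45],[0,0,0,-0.03,0,0,0.45],[0,0,0,-0.036,0,0,0.45],[0,0,0,-0.036,0,0,0.45],[0,0,0,-0.036,0,0,0.45]])

```text
t: 15.63
tcp_pos: [0.5138, 0.254, 0.2895]
orientation: [178.0, 90.0, 87.9]
ft_force: [1.6, 0.3, 0.5]
grip_width: 0.45
```

servo_tool(moves=[[0,0,0,-0.01,0.025,-0.015,0.4],[0,0,0,0,0.025,-0.015,0.4],[0,0,0,0,0,0,0.4],[0,0,0,0,0,0,0.4],[0,0,0,0,0,0,0.4],[0,0,0,0,0,0,0.4]])

```text
t: 16.13
tcp_pos: [0.5632, 0.2834, 0.2971]
orientation: [-54.2, 89.9, -144.2]
ft_force: [-0.3, -0.2, 0.6]
grip_width: 0.403
```

```bash
python3 - <<'E'
from v import *
p,d,c=vials(save="pics/w8.png",zc=.154);np.savez("pics/w8.npz",p=p,d=d,T=c[1]);go([0.577,0.285,.23])
hsv=cv2.cvtColor(p,cv2.COLOR_RGB2HSV);H,S,V=[hsv[...,i].astype(int) for i in range(3)]
m=(H>100)&(H<125)&(S>130)&(V>60);b=blobs(m,300)[0];print(cv2.boundingRect(b))
for q in((-.086,-.054),(-.086,.054),(.086,-.054),(.086,.054)):print(q,pix(c,[.577+q[0],.285+q[1],.137]))
print("handle top pix pred",[pix(c,[.577+a,.285+b,.196]).round(1).tolist() for a in(-.012,.012) for b in(-.006,.006)])
E
```

```text
[ 246.   359.9   62.1 3859. ] [0.3258 0.2899 0.154 ]
[ 304.   140.5   57.5 1897. ] [0.6032 0.2313 0.154 ]
[ 187.   147.5   61.7 1836.5] [0.5965 0.3462 0.154 ]
[  45.5  352.5   29.  1177.5] [0.3385 0.5421 0.154 ]
[ 407.     4.    39.2 1016. ] [0.7192 0.1495 0.154 ]
[276.  216.5  17.2 599. ] [0.523  0.2567 0.154 ]
[218.9 102.   14.2 556.5] [0.6393 0.3133 0.154 ]
[460.5 340.5  19.  527.5] [0.3563 0.0233 0.154 ]
[250.  156.5  16.8 330. ] [0.5875 0.2842 0.154 ]
[ 39.  323.5  14.7 289. ] [0.3834 0.5401 0.154 ]
[457.3 362.4  13.4 236.5] [0.3209 0.0196 0.154 ]
[486.5 322.    8.1  70. ] [ 0.3845 -0.002   0.154 ]
[316.  358.5   7.2  45. ] [0.3279 0.2009 0.154 ]
[239.5   0.5  10.5  30. ] [0.7218 0.2928 0.154 ]
turn [-0.05  0.04  0.04] shift after turn [ 0.0672  0.0137 -0.0016] shift now [ 0.0672  0.0137 -0.0016] tcp [0.5633 0.2834 0.2972] q [ -17.1   27.2  -19.5   86.6    9.5   67.8 -128.3]
(193, 74, 111, 162)
(-0.086, -0.054) [296.3714298  236.43474536]
(-0.086, 0.054) [202.66078863 236.56775355]
(0.086, -0.054) [304.67027407  76.04531721]
(0.086, 0.054) [193.29673075  76.1248249 ]
handle top pix pred [[255.7, 190.8], [242.1, 190.9], [255.8, 164.2], [241.8, 164.2]]
```

View pics/w8.png

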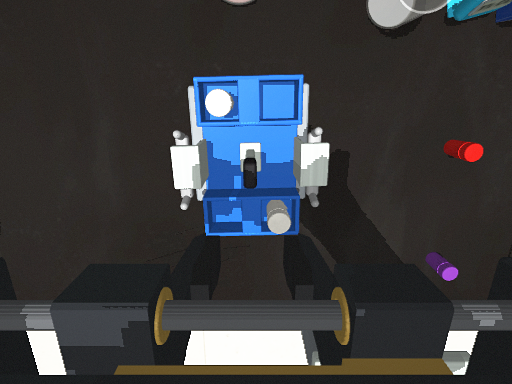

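Both vials stand in pockets at (218,102) and (276,216), and the handle is at (250,173). Before lifting, I'll measure the reader from near with the hand still empty.

servo_tool(moves=[[0,0,0,-0.01,0,0.02,0.4],[0,0,0,-0.01,0,0.036,0.4],[0,0,0,-0.01,-0.01,0.039,0.4],[0,0,0,-0.01,-0.01,0.039,0.4],[0,0,0,0,-0.01,0.039,0.4],[0,0,0,0,-0.01,0.039,0.4],[0,0,0,0,0,0.039,0.4],[0,0,0,0,0,0.039,0.4]])

```text
t: 16.85
tcp_pos: [0.5224, -0.0079, 0.3377]
orientation: [46.7, 90.0, -43.3]
ft_force: [-0.1, -0.1, -0.3]
grip_width: 0.396
```

servo_tool(moves=[[0,0,0,0,0,0.039,0.4],[0,0,0,0,0,0.039,0.4],[0,0,0,0,0,0.039,0.4],[0,0,0,0,0,0.039,0.4],[0,0,0,0,0,0.039,0.4],[0,0,0,0,0,0.039,0.4],[0,0,0,0,0,0.019,0.4],[0,0,0,0,0,0,0.4]])

```text
t: 17.52
tcp_pos: [0.5213, -0.265, 0.337]
orientation: [-24.4, 89.8, -114.9]
ft_force: [-0.9, 0.5, 0.0]
grip_width: 0.398
```

servo_tool(moves=[[0,0,0,0,0,0,0.4],[0,0,0,0,0,0,0.4],[0,0,0,0,0,0,0.4]])

```text
t: 17.77
tcp_pos: [0.5239, -0.257, 0.3374]
orientation: [162.3, 90.0, 72.4]
ft_force: [-0.5, 0.8, 0.2]
grip_width: 0.399
```

```bash
python3 - <<'E'
from h import *
c=cam("wrist");p,d=imaging.capture("wrist");np.savez("pics/w9.npz",p=p,d=d,T=c[1])
cv2.imwrite("pics/w9.png",cv2.resize(p[:,:,::-1],(800,600),interpolation=cv2.INTER_CUBIC));go([0.52,-.26,.34])
E
```

```text
turn [ 0.1  -0.04 -0.01] shift after turn [-0.0026 -0.0039  0.0029] shift now [-0.0026 -0.0039  0.0029] tcp [ 0.5239 -0.2571  0.3374] q [ 26.3  19.4  -6.   91.5   2.1  69.2 -70. ]
```

View pics/w9.png

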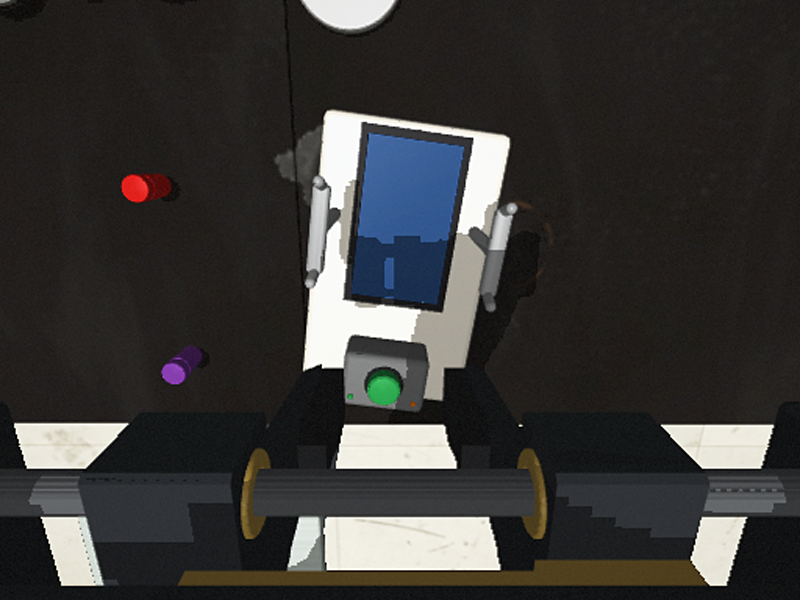

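The hook lip tips are at (318,182), (312,281), (511,209) and (489,303), and the green key is at (384,388), all in 800x600 px. I'll cast these onto their known heights.

```bash
python3 - <<'E'
from h import *
D=np.load("pics/w9.npz");p=D["p"];c=(imaging.camera_info("wrist")["mtx"],D["T"])
tips=[ray(c,np.array(q)*.64,.165)[:2] for q in((318,182),(312,281),(511,209),(489,303))]
for t in tips: print(t.round(4))
L,Rr=(tips[0]+tips[1])/2,(tips[2]+tips[3])/2;print("mid",((L+Rr)/2).round(4),"span",np.linalg.norm(L-Rr).round(4),"yang",np.degrees(np.arctan2(*(L-Rr)[::-1])),"xang",[np.degrees(np.arctan2(*(tips[i]-tips[i+1])[::-1])) for i in(0,2)],[np.linalg.norm(tips[i]-tips[i+1]) for i in(0,2)])
w=[ray(c,np.array(q)*.64,.050)[:2] for q in((363,123),(473,138),(444,311),(345,299))]
print("win",np.mean(w,0).round(4),[np.degrees(np.arctan2(*(a-b)[::-1])).round(1) for a,b in((w[0],w[3]),(w[1],w[2]),(w[0],w[1]),(w[3],w[2]))])
hs=[ray(c,np.array(q)*.64,.050)[:2] for q in((326,111),(510,136))];print("housing far edge",np.round(hs,4).tolist())
hsv=cv2.cvtColor(p,cv2.COLOR_RGB2HSV);H,S,V=[hsv[...,i].astype(int) for i in range(3)]
b=blobs((H>45)&(H<80)&(S>120)&(V>60),50)[0];r=cv2.fitEllipse(b);print("key",r,ray(c,r[0],.114)[:2].round(4))
bb=blobs((H>45)&(H<80)&(S>120)&(V>140),50)[0];r=cv2.fitEllipse(bb);print("key bright",r,ray(c,r[0],.114)[:2].round(4))
E
```

```text
[ 0.5851 -0.207 ]
[ 0.5161 -0.1993]
[ 0.5674 -0.3383]
[ 0.4996 -0.3277]
mid [ 0.542  -0.2681] span 0.131 yang 82.51546270358101 xang [np.float64(-6.371817823283176), np.float64(-8.845248932465644)] [np.float64(0.06945778814599582), np.float64(0.0685951818487937)]
win [ 0.5411 -0.2695] [np.float64(-7.3), np.float64(-7.0), np.float64(82.8), np.float64(82.8)]
housing far edge [[0.6385, -0.1987], [0.6182, -0.3614]]
key ((245.0703887939453, 247.9014129638672), (20.657514572143555, 21.28462028503418), 175.57211303710938) [ 0.4026 -0.2486]
key bright ((244.99563598632812, 249.6317901611328), (17.256940841674805, 19.56327247619629), 96.13029479980469) [ 0.3999 -0.2485]
```

The window gives (0.541,-0.2695) and the hooks give (0.542,-0.268), both turned -7.2°. The key at (0.400,-0.2485) fits the 145 mm offset to within 2 mm. Going back to the handle.

servo_tool(moves=[[0,0,0,0,0.01,-0.02,0.4],[0,0,0,0,0.01,-0.036,0.4],[0,0,0,0,0.01,-0.039,0.4],[0,0,0,0,0.01,-0.039,0.4],[0,0,0,0,0.01,-0.039,0.4],[0,0,0,0,0.005,-0.039,0.4],[0,0,0,0,0,-0.039,0.4],[0,0,0,0,0,-0.039,0.4]])

```text
t: 18.48
tcp_pos: [0.5785, 0.0342, 0.3374]
orientation: [131.7, 90.0, 41.8]
ft_force: [0.7, 0.3, -0.2]
grip_width: 0.4
```

servo_tool(moves=[[0,0,0,0,0,-0.039,0.4],[0,0,0,0,0,-0.039,0.4],[0,0,0,0,0,-0.039,0.4],[0,0,0,0,0,-0.039,0.4],[0,0,0,0.02,0,-0.039,0.4],[0,0,0,0.03,0,-0.039,0.4],[0,0,0,0.03,0,-0.017,0.4],[0,0,0,0.02,0,0,0.4]])

```text
t: 19.15
tcp_pos: [0.5756, 0.281, 0.2404]
orientation: [-134.9, 89.8, 135.6]
ft_force: [-0.7, 0.2, -0.2]
grip_width: 0.4
```

servo_tool(moves=[[0,0,0,0,0,0,0.4],[0,0,0,0,0,0,0.4],[0,0,0,0,0,0,0.4],[0,0,0,0,0,0,0.4]])

```text
t: 19.48
tcp_pos: [0.5803, 0.2738, 0.245]
orientation: [110.5, 89.8, 20.4]
ft_force: [-0.3, 0.3, 0.8]
grip_width: 0.398
```

```bash
python3 - <<'E'
from v import *
c=cam("wrist");p,d=imaging.capture("wrist")
hsv=cv2.cvtColor(p,cv2.COLOR_RGB2HSV);H,S,V=[hsv[...,i].astype(int) for i in range(3)]
cv2.imwrite("pics/w10.png",p[:,:,::-1]);go([0.579,0.284,.165],91)
print("handle top pix pred",[pix(c,[.579+a,.284+b,.196]).round(1).tolist() for a in(-.012,.012) for b in(-.006,.006)])
E
```

```text
turn [-1.13 -0.06 -0.17] shift after turn [ 0.0799 -0.0011 -0.0103] shift now [ 0.0799 -0.0015 -0.0102] tcp [0.5803 0.2738 0.2449] q [ -17.5   30.6  -17.    88.5    9.7   62.2 -126.9]
handle top pix pred [[245.1, 232.4], [228.7, 232.5], [244.8, 201.5], [227.8, 201.5]]
```

View pics/w10.png

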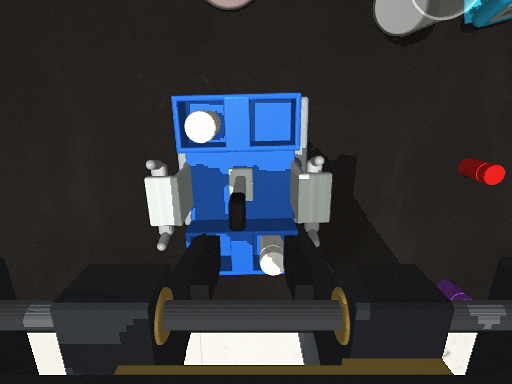

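The handle top is where predicted (columns 229-246, row ~230). Both vials are still in place. Descending to the handle.

servo_tool(moves=[[-1.1,0,0,0,0,-0.0101,0.4],[0,0,0,0.018,0,0,0.4],[0,0,0,0.02,0,0,0.4],[0,0,0,0.02,0,0,0.4],[0,0,0,0.014,0,0,0.4],[0,0,0,0.008,0,0,0.4],[0,0,0,0,0,0,0.4],[0,0,0,0,0,0,0.4]])

```text
t: 20.2
tcp_pos: [0.5795, 0.2847, 0.1635]
orientation: [134.4, 90.0, 45.4]
ft_force: [0.5, 0.2, 0.3]
grip_width: 0.401
```

```bash
python3 - <<'E'
from v import *
go([0.580,0.2838,.1645],91)
E
```

```text
turn [ 0.07 -0.03 -0.03] shift after turn [-0.001   0.0005  0.0009] shift now [-0.001   0.0005  0.0009] tcp [0.5795 0.2847 0.1635] q [ -18.9   36.   -16.4   91.6   11.8   54.1 -128.2]
```

servo_tool(moves=[[0,0,0,0,0,0.0008,0.05],[0,0,0,0,0,0,0.05],[0,0,0,0,0,0,0.05],[0,0,0,0,0,0,0.05],[0,0,0,0,0,0,0.05],[0,0,0,0,0,0,0.05]], newtons=40)

```text
t: 20.7
tcp_pos: [0.5796, 0.2842, 0.1637]
orientation: [133.2, 89.9, 44.2]
ft_force: [-0.3, 1.7, 4.6]
grip_width: 0.128
```

servo_tool(moves=[[0,0,0,0,0,0,0.05],[0,0,0,0,0,0,0.05],[0,0,0,0,0,0,0.05]])

```text
t: 20.95
tcp_pos: [0.5796, 0.2842, 0.1637]
orientation: [133.3, 89.9, 44.3]
ft_force: [-0.7, 1.1, 5.6]
grip_width: 0.134
```

Gripped at 11.8 mm, as it should be. The park pose is TCP (0.5796, 0.2842, 0.1637). Lifting gently.

servo_tool(moves=[[0,0,0,-0.003,0,0,0.05],[0,0,0,-0.008,0,0,0.05],[0,0,0,-0.012,0,0,0.05],[0,0,0,-0.015,0,0,0.05],[0,0,0,-0.018,0,0,0.05],[0,0,0,-0.018,0,0,0.05],[0,0,0,-0.015,0,0,0.05],[0,0,0,-0.008,0,0,0.05]])

```text
t: 21.62
tcp_pos: [0.5796, 0.2833, 0.2622]
orientation: [108.1, 89.9, 19.1]
ft_force: [-0.1, 0.9, -7.0]
grip_width: 0.131
```

servo_tool(moves=[[0,0,0,0,0,0,0.05],[0,0,0,0,0,0,0.05],[0,0,0,0,0,0,0.05]])

```text
t: 21.87
tcp_pos: [0.5784, 0.2827, 0.2585]
orientation: [-59.6, 89.9, -148.6]
ft_force: [0.1, 0.2, -6.7]
grip_width: 0.132
```

```bash
python3 - <<'E'
from v import *
p,d,c=vials(save="pics/w11.png",zc=.154)
K=c[0]
# ears: depth -> world heights left/right & tray far corners to check level
T=c[1]
hsv=cv2.cvtColor(p,cv2.COLOR_RGB2HSV);H,S,V=[hsv[...,i].astype(int) for i in range(3)]
v,u=np.where((H>100)&(H<125)&(S>130)&(V>60)&(np.arange(512)<360))
q=np.linalg.solve(K,np.c_[u,v,np.ones(len(u))].T)*d[v,u]; W=(T[:3,:3]@q).T+T[:3,3]
zt=np.percentile(W[:,2],95); t=W[np.abs(W[:,2]-zt)<.006]
A=np.c_[t[:,:2]-t[:,:2].mean(0),np.ones(len(t))];f=np.linalg.lstsq(A,t[:,2],rcond=None)[0];print("rim z",zt,"tilt deg",np.degrees(f[:2]),len(t), t[:,:2].min(0),t[:,:2].max(0))
go([.5425,-.268,.26],82.8)
E
```

```text
[  67.5  347.5   44.7 2734. ] [0.3973 0.4781 0.154 ]
[ 363.8  237.3   36.4 2378.5] [0.5347 0.175  0.154 ]
[ 139.2  237.8   36.1 2371.5] [0.5306 0.3871 0.154 ]
[ 442.   343.9   37.3 2091. ] [0.4088 0.0728 0.154 ]
[ 251.5  351.6   37.6 1865.5] [0.3949 0.2787 0.154 ]
[ 198.3  137.    24.6 1724. ] [0.6258 0.3278 0.154 ]
[ 423.    12.    42.4 1491.5] [0.7213 0.1565 0.154 ]
[251.5 213.6  25.  696. ] [0.557  0.2816 0.154 ]
[171.5 184.2  11.1 154.5] [0.584  0.3531 0.154 ]
[241.5   0.   17.5  98. ] [0.7265 0.292  0.154 ]
rim z 0.23186839135284276 tilt deg [-0.19593525 -0.18194836] 7580 [0.49074595 0.22900407] [0.66347365 0.33727255]
turn [8.25 0.09 0.13] shift after turn [-0.0017  0.0334  0.5509] shift now [-0.0008 -0.0459  0.55  ] tcp [0.5784 0.2827 0.2583] q [ -18.1   30.3  -17.4   87.     9.7   64.3 -126.4]
```

The carrier is level (0.2° tilt) with a 6.7 N load. Carrying it to the reader with gentle ramps.

servo_tool(moves=[[0,0,0,0,0,0.006,0.05],[0,0,0,0,0,0.012,0.05],[0,0,0,0,0,0.018,0.05],[0,0,0,0,0,0.024,0.05],[0,0,0,0,0,0.03,0.05],[0,0,0,0,0,0.03,0.05],[0,0,0,0,0,0.03,0.05],[0,0,0,0,0,0.03,0.05]])

```text
t: 22.58
tcp_pos: [0.5819, 0.1003, 0.2595]
orientation: [-32.7, 89.9, -121.8]
ft_force: [0.8, 0.4, -6.3]
grip_width: 0.13
```

servo_tool(moves=[[1,0,0,0,0,0.03,0.05],[1,0,0,0,0,0.03,0.05],[1,0,0,0,0,0.03,0.05],[1.1,0,0,0,0,0.03,0.05],[1.1,0,0,0,0,0.03,0.05],[1.1,0,0,0,0,0.03,0.05],[1,0,0,0,0,0.03,0.05],[1,0,0,0,0,0.03,0.05]])

```text
t: 23.25
tcp_pos: [0.5705, -0.139, 0.2596]
orientation: [-43.2, 90.0, -140.6]
ft_force: [-0.1, 0.8, -7.5]
grip_width: 0.132
```

servo_tool(moves=[[0,0,0,0,0,0.03,0.05],[0,0,0,0,0,0.03,0.05],[0,0,0,0,0,0.024,0.05],[0,0,0,0,0,0.018,0.05],[0,0,0,0,0,0.012,0.05],[0,0,0,0,0,0.008,0.05],[0,0,0,0,0,0.004,0.05],[0,0,0,0,0,0,0.05]])

```text
t: 23.92
tcp_pos: [0.5556, -0.2614, 0.2597]
orientation: [-107.5, 90.0, 155.2]
ft_force: [-0.7, -0.5, -6.9]
grip_width: 0.132
```

servo_tool(moves=[[0,0,0,0,0,0,0.05],[0,0,0,0,0,0,0.05],[0,0,0,0,0,0,0.05],[0,0,0,0,0,0,0.05]])

```text
t: 24.25
tcp_pos: [0.5561, -0.2602, 0.2598]
orientation: [179.8, 90.0, 82.6]
ft_force: [-0.3, 0.2, -7.0]
grip_width: 0.131
```

```bash
cat > car.py <<'E'
from h import *
def carrier(save):
    c=cam("wrist");p,d=imaging.capture("wrist");cv2.imwrite(save,p[:,:,::-1])
    K,T=c;hsv=cv2.cvtColor(p,cv2.COLOR_RGB2HSV);H,S,V=[hsv[...,i].astype(int) for i in range(3)]
    m=(H>100)&(H<118)&(S>130)&(V>60)&(np.abs(np.arange(512)-256)<110)&(d>0)
    v,u=np.where(m);q=np.linalg.solve(K,np.c_[u,v,np.ones(len(u))].T)*d[v,u];W=(T[:3,:3]@q).T+T[:3,3]
    W=W[W[:,2]>.09];zt=np.percentile(W[:,2],95);t=W[np.abs(W[:,2]-zt)<.006]
    A=np.c_[t[:,:2]-t[:,:2].mean(0),np.ones(len(t))];f=np.linalg.lstsq(A,t[:,2],rcond=None)[0]
    r=cv2.minAreaRect((t[:,:2]*1000).astype(np.float32))
    print("rim z",zt.round(4),"tilt",np.degrees(f[:2]).round(2),"rect centre/size/ang mm",np.round(r[0],1),np.round(r[1],1),round(r[2],1))
    return p,d,c
E
python3 - <<'E'
from car import *
carrier("pics/w12.png");go([.5425,-.268,.20],82.8)
E
```

```text
rim z 0.2333 tilt [-0.04 -0.1 ] rect centre/size/ang mm [ 554.1 -260.5] [108.1 172.3] 82.8
turn [ 0.01 -0.01 -0.  ] shift after turn [ 0.0598 -0.0125  0.0092] shift now [ 0.0598 -0.0125  0.0092] tcp [ 0.556  -0.2605  0.2598] q [ 26.5  26.3  -7.7  92.3   3.8  61.7 -79.4]
```

View pics/w12.png

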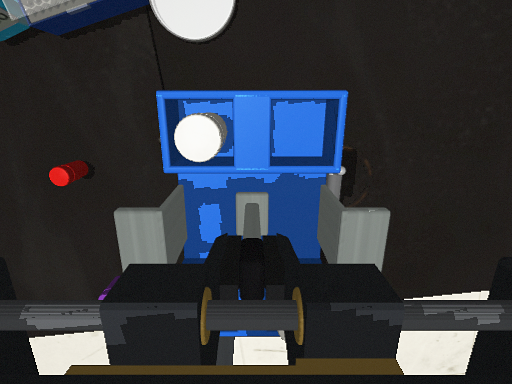

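The carrier measures 172 x 108 mm, is level, and is turned 82.8°, as wanted. I'll check the hook positions once more from the depth of the earlier reader picture.

```bash
python3 - <<'E'
from h import *
D=np.load("pics/w9.npz");K=imaging.camera_info("wrist")["mtx"];T=D["T"];d=D["d"]
v,u=np.where(d>0);q=np.linalg.solve(K,np.c_[u,v,np.ones(len(u))].T)*d[v,u];W=(T[:3,:3]@q).T+T[:3,3]
s=(W[:,2]>.135)&(W[:,2]<.175)&(W[:,0]>.47)&(W[:,0]<.62)&(W[:,1]>-.37)&(W[:,1]<-.17);t=W[s]
cs=[]
for k in(t[:,1]>-.268,t[:,1]<-.268):
    r=cv2.minAreaRect((t[k][:,:2]*1000).astype(np.float32));cs.append(np.array(r[0]));print(np.round(r[0],1),np.round(r[1],1),round(r[2],1),len(t[k]),t[k][:,2].max().round(4),np.median(t[k][:,2]).round(4))
print((cs[0]+cs[1])/2,np.linalg.norm(cs[0]-cs[1]))
E
```

```text
[ 550.2 -202. ] [13.1 79.7] 82.6 774 0.1681 0.1496
[ 532.4 -333.5] [13.9 78.8] 82.5 770 0.1678 0.1497
[ 541.32092285 -267.73041534] 132.70677290554443
```

The depth check gives (0.5413,-0.2677) with a hook span of 133 mm, which matches. Aligning and lowering.

servo_tool(moves=[[0,0,0,0,-0.004,0.003,0.05],[0,0,0,0,-0.005,0.004,0.05],[0,0,0,0.005,-0.003,0.0018,0.05],[0,0,0,0.015,0,0,0.05],[0,0,0,0.02,0,0,0.05],[0,0,0,0.017,0,0,0.05],[0,0,0,0.006,0,0,0.05],[0,0,0,0,0,0,0.05]])

```text
t: 24.97
tcp_pos: [0.5411, -0.2682, 0.1949]
orientation: [-103.0, 89.8, 159.7]
ft_force: [-0.7, -0.3, -6.9]
grip_width: 0.13
```

servo_tool(moves=[[0,0,0,0,0,0,0.05],[0,0,0,0,0,0,0.05],[0,0,0,0,0,0,0.05]])

```text
t: 25.22
tcp_pos: [0.5436, -0.2688, 0.1981]
orientation: [72.0, 89.9, -25.3]
ft_force: [1.3, -0.5, -6.1]
grip_width: 0.132
```

```bash
python3 - <<'E'
from car import *
carrier("pics/w13.png");go([.543,-.2677,.1645],82.7)
E
```

```text
rim z 0.1716 tilt [ 0.02 -0.17] rect centre/size/ang mm [ 542.2 -269.5] [108.1 171.3] 82.8
turn [ 0.04  0.03 -0.11] shift after turn [ 0.0335 -0.0006 -0.001 ] shift now [ 0.0335 -0.0006 -0.001 ] tcp [ 0.5434 -0.2687  0.198 ] q [ 27.4  29.2  -7.4  96.9   4.4  54.  -78.9]
```

servo_tool(moves=[[0,0,0,0.004,-0.0007,-0.0014,0.05],[0,0,0,0.008,0,0,0.05],[0,0,0,0.009,0,0,0.05],[0,0,0,0.007,0,0,0.05],[0,0,0,0.004,0,0,0.05],[0,0,0,0.002,0,0,0.05],[0,0,0,0,0,0,0.05],[0,0,0,0,0,0,0.05]])

```text
t: 25.93
tcp_pos: [0.5413, -0.2665, 0.1637]
orientation: [-100.6, 89.9, 162.1]
ft_force: [-7.5, 2.9, 8.5]
grip_width: 0.132
```

servo_tool(moves=[[0,0,0,0,0,0,0.05],[0,0,0,0,0,0,0.05],[0,0,0,0,0,0,0.05]])

```text
t: 26.18
tcp_pos: [0.5413, -0.2665, 0.1637]
orientation: [-101.7, 89.9, 161.1]
ft_force: [-7.4, 3.4, 8.4]
grip_width: 0.132
```

It is seated: the load is off and the height is 0.1637, the same as at the park. Releasing and checking.

servo_tool(moves=[[0,0,0,0,0,0,0.4],[0,0,0,0,0,0,0.4],[0,0,0,0,0,0,0.4],[0,0,0,0,0,0,0.4],[0,0,0,0,0,0,0.4]])

```text
t: 26.6
tcp_pos: [0.5426, -0.2671, 0.1629]
orientation: [75.0, 90.0, -22.3]
ft_force: [-1.3, 1.5, 1.1]
grip_width: 0.401
```

servo_tool(moves=[[0,0,0,-0.01,0,0,0.4],[0,0,0,-0.025,0,0,0.4],[0,0,0,-0.035,0,0,0.4],[0,0,0,-0.035,0,0,0.4],[0,0,0,-0.03,0,0,0.4],[0,0,0,0,0,0,0.4],[0,0,0,0,0,0,0.4],[0,0,0,0,0,0,0.4]])

```text
t: 27.27
tcp_pos: [0.5419, -0.2668, 0.2976]
orientation: [-93.6, 90.0, 169.1]
ft_force: [-1.0, 0.1, -0.8]
grip_width: 0.4
```

```bash
python3 - <<'E'
from car import *
p,d,c=carrier("pics/w14.png");go([.3985,-.2495,.25],82.8);np.savez("pics/w14.npz",p=p,d=d,T=c[1])
E
```

```text
rim z 0.1373 tilt [ 0.13 -0.09] rect centre/size/ang mm [ 539.  -266.9] [107.2 170.9] 82.7
turn [-0.05 -0.03  0.11] shift after turn [ 0.0468 -0.1441  0.0009] shift now [ 0.0471 -0.144   0.0011] tcp [ 0.5415 -0.2666  0.2968] q [ 27.6  23.4  -7.6  91.4   3.3  65.5 -78.1]
```

View pics/w14.png

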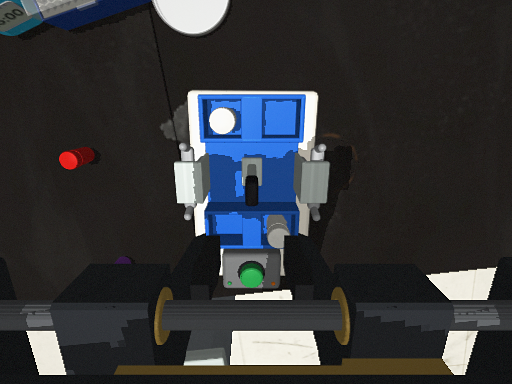

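The carrier hangs level on the reader: rim 0.137, centre within 3 mm of the seat, vials at (222,120) and (277,230). The key is at (251,275). Moving over it with the fingers shut.

```bash
python3 - <<'E'
from h import *
D=np.load("pics/w14.npz");p=D["p"];c=(imaging.camera_info("wrist")["mtx"],D["T"])
hsv=cv2.cvtColor(p,cv2.COLOR_RGB2HSV);H,S,V=[hsv[...,i].astype(int) for i in range(3)]
for t in(60,140):
    b=blobs((H>45)&(H<80)&(S>120)&(V>t),50)[0];r=cv2.fitEllipse(b);print(np.round(r[0],1),np.round(r[1],1),ray(c,r[0],.114).round(4))
E
```

```text
[251.  275.2] [22.3 23.6] [ 0.4037 -0.2492  0.114 ]
[250.8 277.6] [18.2 21.3] [ 0.4002 -0.2485  0.114 ]
```

servo_tool(moves=[[0,0,0,0,-0.02,0,0],[0,0,0,0,-0.03,0,0],[0,0,0,0,-0.03,0,0],[0,0,0,0,-0.03,0.001,0],[0,0,0,0.02,-0.023,0,0],[0,0,0,0.03,-0.01,0,0],[0,0,0,0.03,0,0,0],[0,0,0,0.03,0,0,0]])

```text
t: 27.98
tcp_pos: [0.3987, -0.2495, 0.186]
orientation: [-103.0, 89.9, 159.7]
ft_force: [0.4, 0.6, -0.2]
grip_width: 0.007
```

servo_tool(moves=[[0,0,0,0.02,0,0,0],[0,0,0,0.02,0,0,0],[0,0,0,0.015,0,0,0],[0,0,0,0,0,0,0],[0,0,0,0,0,0,0],[0,0,0,0,0,0,0],[0,0,0,0,0,0,0],[0,0,0,0,0,0,0]])

```text
t: 28.65
tcp_pos: [0.4008, -0.2501, 0.1337]
orientation: [66.9, 89.9, -30.4]
ft_force: [-0.6, 0.1, -0.1]
grip_width: 0.007
```

```bash
python3 - <<'E'
from h import *
go([.3985,-.2490,.1145],82.8);print(ctrl.state()["ft_force"],ctrl.state()["grip_width"])
E
```

```text
turn [-0.05  0.04 -0.09] shift after turn [ 0.0192 -0.0025 -0.0008] shift now [ 0.0192 -0.0025 -0.0008] tcp [ 0.4008 -0.2501  0.1337] q [ 32.1  23.   -6.8 118.9   4.3  38.2 -74.8]
[-0.64776615  0.0964256  -0.08950155] 0.0073689224948506535
```

servo_tool(moves=[[0,0,0,0.006,-0.001,-0.0008,0],[0,0,0,0.006,0,0,0],[0,0,0,0.003,0,0,0],[0,0,0,0.001,0,0,0],[0,0,0,0,0,0,0],[0,0,0,0,0,0,0],[0,0,0,0,0,0,0]])

```text
t: 29.23
tcp_pos: [0.3995, -0.249, 0.1169]
orientation: [62.0, 90.0, -35.3]
ft_force: [0.4, 0.1, 0.0]
grip_width: 0.008
```

servo_tool(moves=[[0,0,0,0.001,0,0,0],[0,0,0,0.001,0,0,0],[0,0,0,0,0,0,0],[0,0,0,0,0,0,0],[0,0,0,0,0,0,0],[0,0,0,0,0,0,0]])

```text
t: 29.73
tcp_pos: [0.3994, -0.2489, 0.1148]
orientation: [55.3, 90.0, -41.9]
ft_force: [-0.6, 0.5, -0.0]
grip_width: 0.003
```

servo_tool(moves=[[0,0,0,0.001,0,0,0],[0,0,0,0.001,0,0,0],[0,0,0,0,0,0,0],[0,0,0,0,0,0,0],[0,0,0,0,0,0,0],[0,0,0,0,0,0,0]])

```text
t: 30.23
tcp_pos: [0.3995, -0.249, 0.113]
orientation: [61.9, 90.0, -35.3]
ft_force: [0.2, -0.1, 3.3]
grip_width: 0.003
```

There is contact near 0.114 m, as expected. Pressing on to about 5 mm.

servo_tool(moves=[[0,0,0,0.001,0,0,0],[0,0,0,0.001,0,0,0],[0,0,0,0,0,0,0],[0,0,0,0,0,0,0],[0,0,0,0,0,0,0]])

```text
t: 30.65
tcp_pos: [0.3995, -0.249, 0.1109]
orientation: [61.3, 90.0, -35.9]
ft_force: [0.5, 0.2, 4.1]
grip_width: 0.005
```

servo_tool(moves=[[0,0,0,0.001,0,0,0],[0,0,0,0.001,0,0,0],[0,0,0,0,0,0,0],[0,0,0,0,0,0,0],[0,0,0,0,0,0,0]])

```text
t: 31.07
tcp_pos: [0.3995, -0.249, 0.1088]
orientation: [67.6, 90.0, -29.7]
ft_force: [0.3, 0.5, 2.8]
grip_width: 0.007
```

servo_tool(moves=[[0,0,0,0.0006,0,0,0],[0,0,0,0,0,0,0],[0,0,0,0,0,0,0]])

```text
t: 31.32
tcp_pos: [0.3995, -0.249, 0.1082]
orientation: [60.1, 90.0, -37.1]
ft_force: [1.2, -0.5, 3.5]
grip_width: 0.005
```

servo_tool(moves=[[0,0,0,-0.005,0,0,0],[0,0,0,-0.02,0,0,0],[0,0,0,-0.035,0,0,0],[0,0,0,-0.035,0,0,0],[0,0,0,-0.035,0,0,0.4],[0,0,0,-0.035,0.01,0,0.4],[0,0,0,-0.01,0.03,0,0.4],[0,0,0,0,0.035,0,0.4]])

```text
t: 31.98
tcp_pos: [0.4746, -0.2596, 0.2874]
orientation: [62.3, 89.7, -35.0]
ft_force: [0.2, -1.1, 0.5]
grip_width: 0.287
```

servo_tool(moves=[[0,0,0,0,0.035,0,0.4],[0,0,0,0,0.03,0,0.4],[0,0,0,0,0,0,0.4],[0,0,0,0,0,0,0.4],[0,0,0,0,0,0,0.4],[0,0,0,0,0,0,0.4]])

```text
t: 32.48
tcp_pos: [0.5367, -0.2668, 0.2831]
orientation: [-85.2, 89.9, 177.5]
ft_force: [-0.0, -0.1, 0.0]
grip_width: 0.399
```

```bash
python3 - <<'E'
from car import *
p,d,c=carrier("pics/w15.png");go([.541,-.267,.1637],82.7)
K,T=c
hsv=cv2.cvtColor(p,cv2.COLOR_RGB2HSV);S,V=hsv[...,1].astype(int),hsv[...,2].astype(int)
for b in blobs((S<45)&(V>120),200):
    (x,y),r=cv2.minEnclosingCircle(b)
    if 180<x<310 and 60<y<260: print("cap?",round(x),round(y),ray(c,(x,y),.154).round(4))
v,u=np.where(d>0);q=np.linalg.solve(K,np.c_[u,v,np.ones(len(u))].T)*d[v,u];W=(T[:3,:3]@q).T+T[:3,3]
s=(W[:,2]>.18)&(W[:,2]<.20)&(np.abs(W[:,0]-.541)<.03)&(np.abs(W[:,1]+.267)<.02);t=W[s]
r=cv2.minAreaRect((t[:,:2]*1000).astype(np.float32));print("handle",np.round(r,1) if 0 else r,len(t),np.median(t[:,2]))
E
```

```text
rim z 0.1373 tilt [ 0.12 -0.11] rect centre/size/ang mm [ 539.6 -267.1] [107.2 171.5] 82.7
turn [-0.01  0.01  0.05] shift after turn [ 0.1196  0.0041 -0.0003] shift now [ 0.1196  0.0042 -0.0004] tcp [ 0.5369 -0.2668  0.2833] q [ 28.   23.6  -7.9  93.    3.5  63.7 -78.1]
cap? 252 117 [ 0.5994 -0.2755  0.154 ]
cap? 183 198 [ 0.5308 -0.1983  0.154 ]
cap? 219 115 [ 0.6045 -0.2468  0.154 ]
cap? 282 253 [ 0.4571 -0.2898  0.154 ]
cap? 250 170 [ 0.5505 -0.2683  0.154 ]
handle ((540.4262084960938, -267.11334228515625), (11.339790344238281, 22.904979705810547), 82.86141204833984) 402 0.1931456499747149
```

The key clicked: force peaked, then fell to about 3 N at about 5.5 mm. The carrier still hangs level with its vials. Picking it up again.

servo_tool(moves=[[0,0,0,0,0.0037,-0.0002,0.4],[0,0,0,0.02,0,0,0.4],[0,0,0,0.03,0,0,0.4],[0,0,0,0.03,0,0,0.4],[0,0,0,0.02,0,0,0.4],[0,0,0,0.012,0,0,0.4],[0,0,0,0.0075,0,0,0.4],[0,0,0,0,0,0,0.4]])

```text
t: 33.2
tcp_pos: [0.5414, -0.2668, 0.1629]
orientation: [-103.5, 89.9, 159.3]
ft_force: [-0.8, -0.5, 0.4]
grip_width: 0.399
```

servo_tool(moves=[[0,0,0,0,0,0,0.4],[0,0,0,0,0,0,0.4],[0,0,0,0,0,0,0.4]])

```text
t: 33.45
tcp_pos: [0.5428, -0.2672, 0.1651]
orientation: [73.6, 89.9, -23.7]
ft_force: [0.1, 0.6, -0.4]
grip_width: 0.399
```

servo_tool(moves=[[0,0,0,0,0,0,0.05],[0,0,0,0,0,0,0.05],[0,0,0,0,0,0,0.05],[0,0,0,0,0,0,0.05],[0,0,0,0,0,0,0.05],[0,0,0,0,0,0,0.05],[0,0,0,0,0,0,0.05],[0,0,0,0,0,0,0.05]], newtons=40)

```text
t: 34.12
tcp_pos: [0.5421, -0.2668, 0.164]
orientation: [85.9, 90.0, -11.4]
ft_force: [-1.4, -0.9, 3.4]
grip_width: 0.13
```

servo_tool(moves=[[0,0,0,-0.003,0,0,0.05],[0,0,0,-0.008,0,0,0.05],[0,0,0,-0.012,0,0,0.05],[0,0,0,-0.015,0,0,0.05],[0,0,0,-0.018,0,0,0.05],[0,0,0,-0.018,0,0,0.05],[0,0,0,-0.015,0,0,0.05],[0,0,0,-0.008,0,0,0.05]])

```text
t: 34.78
tcp_pos: [0.5426, -0.2672, 0.2633]
orientation: [71.8, 89.8, -25.5]
ft_force: [0.2, -0.9, -6.2]
grip_width: 0.135
```

servo_tool(moves=[[0,0,0,0,0,0,0.05],[0,0,0,0,0,0,0.05],[0,0,0,0,0,0,0.05]])

```text
t: 35.03
tcp_pos: [0.5411, -0.2665, 0.2596]
orientation: [-104.1, 89.9, 158.6]
ft_force: [-0.4, -0.4, -6.8]
grip_width: 0.136
```

```bash
python3 - <<'E'
from car import *
carrier("pics/w16.png");go([.5796,.2842,.26],91)
E
```

```text
rim z 0.2328 tilt [-0.06 -0.03] rect centre/size/ang mm [ 538.8 -266.8] [108.4 171. ] 82.8
turn [-8.25 -0.05  0.14] shift after turn [-0.0006  0.0481 -0.55  ] shift now [-2.000e-04 -3.130e-02 -5.512e-01] tcp [ 0.5411 -0.2665  0.2594] q [ 27.8  25.3  -7.9  93.9   3.8  61.2 -78.5]
```

Level, with a 6.8 N load, so both vials are aboard. Carrying it back.

servo_tool(moves=[[0,0,0,0,0,-0.006,0.05],[0,0,0,0,0,-0.012,0.05],[0,0,0,0,0,-0.018,0.05],[0,0,0,0,0,-0.024,0.05],[0,0,0,0,0,-0.03,0.05],[0,0,0,0,0,-0.03,0.05],[0,0,0,0,0,-0.03,0.05],[0,0,0,0,0,-0.03,0.05]])

```text
t: 35.75
tcp_pos: [0.5644, -0.0853, 0.2605]
orientation: [-134.4, 89.9, 128.4]
ft_force: [-0.3, 0.1, -7.0]
grip_width: 0.129
```

servo_tool(moves=[[-1,0,0,0,0.0015,-0.03,0.05],[-1,0,0,0,0.0015,-0.03,0.05],[-1,0,0,0,0.0015,-0.03,0.05],[-1.1,0,0,0,0.0015,-0.03,0.05],[-1.1,0,0,0,0.0015,-0.03,0.05],[-1.1,0,0,0,0.0015,-0.03,0.05],[-1,0,0,0,0.0015,-0.03,0.05],[-1,0,0,0,0.0015,-0.03,0.05]])

```text
t: 36.42
tcp_pos: [0.591, 0.1531, 0.2604]
orientation: [-120.9, 90.0, 150.2]
ft_force: [-0.0, 0.2, -7.0]
grip_width: 0.133
```

servo_tool(moves=[[0,0,0,0,0,-0.03,0.05],[0,0,0,0,0,-0.03,0.05],[0,0,0,0,0,-0.024,0.05],[0,0,0,0,0,-0.018,0.05],[0,0,0,0,0,-0.012,0.05],[0,0,0,0,0,-0.008,0.05],[0,0,0,0,0,-0.005,0.05],[0,0,0,0,0,0,0.05]])

```text
t: 37.08
tcp_pos: [0.5893, 0.2778, 0.2605]
orientation: [-98.1, 90.0, 173.0]
ft_force: [-0.1, -0.0, -7.8]
grip_width: 0.134
```

servo_tool(moves=[[0,0,0,0,0,0,0.05],[0,0,0,0,0,0,0.05],[0,0,0,0,0,0,0.05],[0,0,0,0,0,0,0.05]])

```text
t: 37.42
tcp_pos: [0.5899, 0.2761, 0.2608]
orientation: [17.8, 90.0, -71.2]
ft_force: [-0.6, 0.2, -7.2]
grip_width: 0.127
```

```bash
python3 - <<'E'
from car import *
carrier("pics/w17.png");go([.5796,.2842,.20],91)
D=np.load("pics/w8.npz");K=imaging.camera_info("wrist")["mtx"];T=D["T"];d=D["d"];p=D["p"]
v,u=np.where(d>0);q=np.linalg.solve(K,np.c_[u,v,np.ones(len(u))].T)*d[v,u];W=(T[:3,:3]@q).T+T[:3,3]
C=p[v,u].astype(int);blue=(C[:,2]>C[:,0]+40)
t=W[blue&(W[:,2]>.131)&(W[:,2]<.143)&(np.abs(W[:,0]-.577)<.12)&(np.abs(W[:,1]-.285)<.08)]
r=cv2.minAreaRect((t[:,:2]*1000).astype(np.float32));print("park carrier orig",r)
E
```

```text
rim z 0.2341 tilt [ 0.11 -0.13] rect centre/size/ang mm [587.3 275.4] [171.6 108.2] 1.0
turn [-0.02  0.02 -0.  ] shift after turn [ 0.0608 -0.0101 -0.008 ] shift now [ 0.0608 -0.0101 -0.008 ] tcp [0.5898 0.2764 0.2608] q [ -17.    30.9  -17.8   85.8   10.    64.9 -125.7]
park carrier orig ((577.9686889648438, 284.4152526855469), (172.2128143310547, 108.01272583007812), 1.149429440498352)
```

servo_tool(moves=[[0,0,0,0,-0.003,-0.003,0.05],[0,0,0,0,-0.004,-0.004,0.05],[0,0,0,0.005,-0.0023,-0.0018,0.05],[0,0,0,0.015,0,0,0.05],[0,0,0,0.02,0,0,0.05],[0,0,0,0.017,0,0,0.05],[0,0,0,0.006,0,0,0.05],[0,0,0,0,0,0,0.05]])

```text
t: 38.13
tcp_pos: [0.5786, 0.2855, 0.1957]
orientation: [-65.0, 89.8, -153.9]
ft_force: [-1.0, -0.4, -6.3]
grip_width: 0.132
```

servo_tool(moves=[[0,0,0,0,0,0,0.05],[0,0,0,0,0,0,0.05],[0,0,0,0,0,0,0.05],[0,0,0,0,0,0,0.05]])

```text
t: 38.47
tcp_pos: [0.5807, 0.2862, 0.1988]
orientation: [116.9, 89.9, 27.9]
ft_force: [-0.2, 0.4, -6.7]
grip_width: 0.131
```

```bash
python3 - <<'E'
from car import *
carrier("pics/w18.png");go([.5805,.285,.1645],91)
E
```

```text
rim z 0.1716 tilt [ 0.19 -0.03] rect centre/size/ang mm [578.1 285.6] [171.6 108.2] 1.0
turn [ 0.04 -0.04 -0.07] shift after turn [ 0.0341 -0.0001  0.0011] shift now [ 0.0341 -0.0001  0.0011] tcp [0.5805 0.2861 0.1986] q [ -18.3   34.   -17.4   89.9   11.4   57.8 -127.9]
```

servo_tool(moves=[[0,0,0,0.004,0,0.0011,0.05],[0,0,0,0.008,0,0,0.05],[0,0,0,0.009,0,0,0.05],[0,0,0,0.007,0,0,0.05],[0,0,0,0.004,0,0,0.05],[0,0,0,0.002,0,0,0.05],[0,0,0,0,0,0,0.05],[0,0,0,0,0,0,0.05]])

```text
t: 39.18
tcp_pos: [0.5799, 0.2846, 0.164]
orientation: [-51.2, 90.0, -140.2]
ft_force: [-3.2, -2.1, 0.0]
grip_width: 0.13
```

servo_tool(moves=[[0,0,0,0,0,0,0.05],[0,0,0,0,0,0,0.05],[0,0,0,0,0,0,0.05]])

```text
t: 39.43
tcp_pos: [0.5799, 0.2847, 0.164]
orientation: [-51.1, 90.0, -140.1]
ft_force: [-5.2, -2.3, 1.9]
grip_width: 0.131
```

Seated: the load is off and the height is 0.164. Releasing and backing away upwards.

servo_tool(moves=[[0,0,0,0,0,0,0.4],[0,0,0,0,0,0,0.4],[0,0,0,0,0,0,0.4],[0,0,0,0,0,0,0.4],[0,0,0,0,0,0,0.4]])

```text
t: 39.85
tcp_pos: [0.5805, 0.285, 0.1639]
orientation: [121.3, 89.9, 32.4]
ft_force: [-0.6, -0.2, 0.2]
grip_width: 0.399
```

servo_tool(moves=[[0,0,0,-0.01,0,0,0.4],[0,0,0,-0.025,0,0,0.4],[0,0,0,-0.035,0,0,0.4],[0,0,0,-0.035,0,0,0.4],[0,0,0,-0.03,0,0,0.4],[0,0,0,0,0,0,0.4],[0,0,0,0,0,0,0.4],[0,0,0,0,0,0,0.4]])

```text
t: 40.52
tcp_pos: [0.5799, 0.2846, 0.2985]
orientation: [-50.5, 90.0, -139.4]
ft_force: [-0.1, -0.3, -0.5]
grip_width: 0.399
```

```bash
python3 - <<'E'
from car import *
p,d,c=carrier("pics/w19.png")
c=cam("top");q,_=imaging.capture("top");o=np.load("pics/top0.npz")["p"]
df=(cv2.absdiff(q,o).max(2)>60);df[:100]=0;
for b in blobs(df,20): print("changed",cv2.boundingRect(b))
hsv=cv2.cvtColor(q,cv2.COLOR_RGB2HSV);H,S,V=[hsv[...,i].astype(int) for i in range(3)]
b=blobs((H>45)&(H<80)&(S>120)&(V>60),15)
for x in b:print("green",cv2.minAreaRect(x))
s=ctrl.state();print(s["tcp_pos"],s["ft_force"])
E
```

```text
rim z 0.1373 tilt [ 0.1  -0.01] rect centre/size/ang mm [578.  283.8] [170.7 107.8] 1.1
changed (22, 129, 200, 255)
changed (462, 286, 50, 55)
changed (132, 167, 46, 61)
changed (255, 332, 51, 52)
changed (121, 183, 11, 28)
changed (254, 174, 9, 9)
changed (251, 234, 8, 9)
changed (184, 210, 4, 15)
green ((336.0000305175781, 253.00003051757812), (9.899494171142578, 9.899494171142578), 45.0)
[0.57944194 0.28422628 0.2972347 ] [ 0.46759771 -0.74401988 -0.14200596]
```

View pics/w19.png

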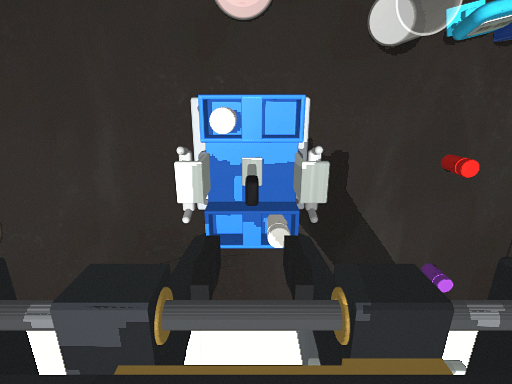

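The carrier is back on the bracket at (578.0, 283.8) mm; it started at (578.0, 284.4). The vials are at (222,121) and (277,230). Handing in.

```bash
python3 -c "
from cell import ctrl
print(ctrl.hand_in())"
```

```text
the job is handed in; nothing more can be done
None
```

I handed the job in after about 41 s of robot time; `hand_in` gives no verdict. Only two vials were on the worktop. I stood both in the carrier, hung it on the reader, pressed the key, and hung it back on the parking bracket.

- **Key:** The force rose to about 4 N and fell to about 3 N, so it clicked. It went down about 5.6 mm, well short of the stop. I then let it spring back. I didn't measure its height afterwards; it looks unchanged from above.
- **Carrier:** It hangs with its rim at 137.3 mm and a tilt of about 0.1°. Its centre is within 1 mm of where it started.
- **Vials:** Both stand upright in their pockets.
- **Surroundings:** The top view showed no change where the beaker, petri dish and timer stand, and the gripper hung free above the carrier. The red and purple vials were left alone.

On the reader the carrier hung 2 to 3 mm off the measured seat, inside the 12 mm allowed. The first top-view estimate of the carrier's position was about 5 mm off from the wrist camera's, so I used the wrist values. I viewed 15 pictures, one over the budget of 14.

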